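# Refill the dry green markers at the refill station

## Task

The green ink tank of the marker refill station has just been topped up: turn its black lock collar clockwise until it is locked at the red mark, and push every green marker from the wooden stand nose down into a well of its own, right to the bottom, so that its black depth ring comes down to the rim. Only then squeeze the orange latch tab on the feed slide's grip and slide it from the white mark to the next one, the green mark, and let the latch snap in there. Also stand both empty green ink bottles upright in the yellow tray; leave the blue and red markers and everything else where they are.

Things in the scene. Friction and masses are not known exactly. Their poses are not given: they have to be found in the camera images.
- station: the marker refill station, a grey desk appliance 120 mm deep (x) and 372 mm long (y), deck at 60 mm; fixed to the table but stands elsewhere each time. Origin: centre of its underside; x points to its back (away from the robot), y to its left, where the tank is. The four wells are in its middle, the feed slide at its right end
- well1 (a point): centre of the mouth of well 1 (1 is nearest the tank; 42 mm apart), at deck height, axes as the station's. Bore 18.5 mm, 2 mm lead-in, 40 mm deep. A stiff brass valve button stands 12 mm above its floor: the nose meets it 28 mm down and must push it down, which takes about 6 N (a marker's weight does not); it stays down. Any well will do
- well2 (a point): centre of the mouth of well 2 (1 is nearest the tank; 42 mm apart), at deck height, axes as the station's. Bore 18.5 mm, 2 mm lead-in, 40 mm deep. A stiff brass valve button stands 12 mm above its floor: the nose meets it 28 mm down and must push it down, which takes about 6 N (a marker's weight does not); it stays down. Any well will do
- well3 (a point): centre of the mouth of well 3 (1 is nearest the tank; 42 mm apart), at deck height, axes as the station's. Bore 18.5 mm, 2 mm lead-in, 40 mm deep. A stiff brass valve button stands 12 mm above its floor: the nose meets it 28 mm down and must push it down, which takes about 6 N (a marker's weight does not); it stays down. Any well will do
- well4 (a point): centre of the mouth of well 4 (1 is nearest the tank; 42 mm apart), at deck height, axes as the station's. Bore 18.5 mm, 2 mm lead-in, 40 mm deep. A stiff brass valve button stands 12 mm above its floor: the nose meets it 28 mm down and must push it down, which takes about 6 N (a marker's weight does not); it stays down. Any well will do
- collar_top (a point): centre of the top face of the tank's round black lock collar, 107 mm above the table; the collar is knurled, 56 mm across (60 mm over its white pointer) and 22 mm high, and stands free on the green tank top (85 mm above the table). It can be gripped across at any angle
- collar (a joint): turn of the lock collar about its upright axis, rad: near 0 = open (white pointer at the white dot, towards the front), growing clockwise seen from above, 1.2 = locked at its stop (pointer at the red dot). Stiff: 0.12 N m; it stays where it is left
- feed_grip (a point): point to squeeze on the feed slide's grip, 48 mm above the deck, 12 mm below the top; axes as the station's. Grip: black fin (32 mm in x, 8 mm thick) and, on its +y side, the orange latch tab (28 mm in x). At rest the fin's outer face is 7 mm to -y of this point, the tab's 15 mm to +y; squeezed in y each is 7 mm away. A rack 16 mm high lies on the deck 25 to 37 mm to +y
- feed (a joint): travel of the feed slide along the station's x, away from the front, m: 0 = closed (white dot), 0.028 = feed (green dot, the next notch), 0.056 = flush (blue dot). Drags with 1.5 N when released; locked in each notch (1 mm play) unless the tab is squeezed
- feed_tab (a joint): how far the latch tab is pressed in, towards -y of the station, m: 0 = out, pawl home in a notch; 0.008 = fully in. The slide is free above 0.0065; a spring of 3 to 7 N pushes the tab out. Between notches it stays at about 0.0065 when let go
- stand: wooden marker stand, 150 mm (x) by 106 mm (y), 40 mm high, fixed; origin: centre of its underside. Six pockets, 18 mm wide and 30 mm deep, at x = -44, 0, 44 mm and y = -22, 22 mm; green, blue and red markers stand in them in any order
- green1: marker, green tail and green band, to be refilled; may be absent. 115 mm long, 16 mm across, 30 g, round, stands nose down; origin at the centre of its nose (lower) end, z along it towards the tail. White barrel, black depth ring whose lower edge is 40 mm above the nose. It starts nose down in the stand, 10 mm above the table
- green2: marker, green tail and green band, to be refilled; may be absent. 115 mm long, 16 mm across, 30 g, round, stands nose down; origin at the centre of its nose (lower) end, z along it towards the tail. White barrel, black depth ring whose lower edge is 40 mm above the nose. It starts nose down in the stand, 10 mm above the table
- green3: marker, green tail and green band, to be refilled; may be absent. 115 mm long, 16 mm across, 30 g, round, stands nose down; origin at the centre of its nose (lower) end, z along it towards the tail. White barrel, black depth ring whose lower edge is 40 mm above the nose. It starts nose down in the stand, 10 mm above the table
- green4: marker, green tail and green band, to be refilled; may be absent. 115 mm long, 16 mm across, 30 g, round, stands nose down; origin at the centre of its nose (lower) end, z along it towards the tail. White barrel, black depth ring whose lower edge is 40 mm above the nose. It starts nose down in the stand, 10 mm above the table
- marker_blue: marker with a blue tail and band; stays in the stand. 115 mm long, 16 mm across, 30 g, round, stands nose down; origin at the centre of its nose (lower) end, z along it towards the tail. White barrel
- marker_red: marker with a red tail and band; stays in the stand. 115 mm long, 16 mm across, 30 g, round, stands nose down; origin at the centre of its nose (lower) end, z along it towards the tail. White barrel
- empty1: empty green ink bottle with a black cap, 46 mm across and 66 mm tall (straight wall up to 40 mm, then a shoulder and a 31 mm cap), about 45 g; origin at the centre of its underside, z up
- empty2: another empty green ink bottle with a black cap, 46 mm across and 66 mm tall (straight wall up to 40 mm, then a shoulder and a 31 mm cap), about 45 g; origin at the centre of its underside, z up
- tray_in (a point): centre of the inner floor of the yellow plastic tray for empties, 4 mm above the table; open on top, 180 mm (x) by 130 mm (y) outside, 45 mm high, walls 4 mm, fixed; axes along its sides
- ink_blue: full blue ink bottle with a white cap, stays; 46 mm across and 66 mm tall (straight wall up to 40 mm, then a shoulder and a 31 mm cap), about 45 g; origin at the centre of its underside, z up
- timer: white kitchen timer, 45 by 85 by 85 mm, stays; origin: centre of its underside
- palette: white round ceramic ink palette, 150 mm across, 13 mm high, stays; origin: centre of its underside
- tape: blue roll of masking tape lying flat, 90 mm across, 22 mm high, stays; origin: centre of its underside

How it is judged:
By the outcome, as a careful person would: the job done as asked, in the order asked, and still so for the second after the job is handed in, with the robot touching nothing.
Of green1, green2, green3, green4 only 2 to 4 are there at a start; the rules pass over those that are not, and their reading is None.
At some moment in a run one of empty1, empty2 may be knocked a few centimetres aside while the robot is not near it.
It also fails if it takes over 210 s, if anything falls off the work surface, if the arm or the gripper's body presses on something with over 40 N, if the wrist force passes 120 N, or if a joint passes its speed limit or range.

## Robot

A 6-joint arm with a two-finger parallel gripper is mounted at the origin on the work surface. World frame = base frame: x ahead of the robot, y to its left, z up, the work surface at z = 0. Lengths are in m, angles in rad, forces in N, time in s.
With the tool pointing down it reaches from about 0.25 to 0.775 m from the base axis. Payload 4 kg.
Tool frame: the origin (TCP) lies at the very end of the fingers, on their centre line; the grasp point (between the pads) lies 19 mm behind it; z points along the fingers, y is the direction in which the jaws open and shut (so a half turn about z gives the same grasp; the last joint's range is limited). The gripper opens to 94 mm and grips with 3 to 60 N. Pads are 16 mm wide; open, the fingers measure 119 mm over their backs; the gripper's body (75 mm by 177 mm) begins 78 mm behind the grasp point.
Start: joints at [1.024, 0.087, 1.371, -0, 1.684, -0.103], TCP at [0.236, 0.497, 0.206] pointing down, gripper open.
Joint ranges: [-3.1, 3.1], [-0.76, 2.03], [0.27, 2.55], [-1.08, 4.22], [0.17, 2.65], [-2.57, 2.57]. Speed limits (rad/s): [2.79, 2.79, 3.14, 3.14, 3.14, 3.14].

## Interface

Orientations are given as [roll, pitch, yaw] about the fixed x, y, z axes, in that order (R = Rz(yaw) Ry(pitch) Rx(roll)).
In Python, from bench import robot, snapshot, models gives the robot as it stands.
- The arm moves only by the tool arm_command, never from a script. Its argument "commands" is text: rows parted by semicolons, each of 7 numbers parted by spaces: the shift along the tool's x, y, z in mm, then the turn, a rotation vector about the tool's x, y, z in degrees, then the opening, from 0 (shut) to 1 (fully open). In form: tx ty tz rx ry rz hand; .... A call has 1 to 12 rows; each row shifts and turns the pose as measured when the row begins, along the tool's axes as they then stand; what a row does not reach is not made up. A row lasts 1/8 s, in which the tool goes at most 62.5 mm and 10.7 degrees, less where a joint would pass 70% of its speed; a pose out of reach is approached as far as the arm can. A call is refused whole if a number of a shift passes 62.5 or a number of a turn 10.7, either way. A call with a gripper value outside its range is refused whole. The fingers move at their own pace and stop on an object; the grip force is fixed at half the most. Time passes only in rows, so rows that do not move let the fingers close. It gives the time, the measured TCP pose, the force and the opening at its end, in the units of the state.
- robot.get_obs(): the state, without advancing time (a new reading comes with each control period).
- snapshot(name): name is "side" or "top"; returns a dict with "img" (480x640x3 uint8, blue, green, red), "camera_matrix" (3x3 intrinsics, pixels), "origin" and "rotation" of the camera in the world. Camera axes: x right, y down, z forward; pixel columns grow to the right and rows downward; lengths in m; the calibration is good to about 2 mm. A picture is of the moment at which its call begins. There is no depth.
- robot.close_job(): hands the job in, once; it reports no verdict.
Trained networks look in a picture, given as the dict that the camera call returned (one of the last four; its "shot" number tells which), for a name from the list of things; names that differ only in an ending like _2 or _b are one class to them, and where a whole thing is asked for, a point or a joint stands for the part that bears it (a point fixed in the world has none). Each returns a list of dicts, best first, with "conf" (0 to 1); they miss things now and then, are a little off and sometimes report something else, mostly with a low value. They report only what shows in the picture. A call takes as long as a camera call.
- models.spot_in(query, picture): "bbox" ([left, top, width, height] as shares, 0 to 1, of the picture: columns of its width, rows of its height, round what is visible of it).
- models.tip_of(query, picture): "centre" ([column, row] as shares, 0 to 1, of the picture: columns of its width, rows of its height: a listed point, or the origin of a listed thing).
The state is a dict: "time": time; "joint_positions": joint angles; "qvel": joint speeds; "joint_torque": joint torques, N m; "tool_pos": TCP position; "ee_rot": TCP orientation; "wrist_force": force on the tool from outside, world axes, zero at the start; "wrist_torque": the same for the moment, N m; "width": finger opening in m.
Only numpy, scipy, OpenCV 4.12 (cv2) and the standard library are available. Lean on these libraries where they do the work, as an engineer would, in place of code of your own. Each camera call takes 0.05 s, during which the arm holds its last target. There are 200 camera calls.

## Working session

There is one attempt and no reset: what is moved stays moved. The work goes in short steps, Python scripts to look and compute and a tool call to move; the robot and the scene stay as the last step left them, time stands still between calls to the robot, and variables do not carry over. Pictures are saved under pics/ and viewed, about 12 in all and at most 16, crops included, and the job is handed in when it is done.

Besides the shell and the picture viewer there is one more tool, called after "Call:" in YAML: its name, and indented under it one key for each argument. arm_command: Moves the arm, as the interface text tells. Its arguments: {"type":"object","properties":{"commands":{"type":"string"}},"required":["commands"]}

```bash
ls; mkdir -p pics; cat > h.py <<'E'
import numpy as np, cv2
from bench import robot, snapshot, models
def proj(s,P):
    P=np.atleast_2d(P); c=(P-np.array(s["origin"]))@np.array(s["rotation"]); u=c@np.array(s["camera_matrix"]).T
    return u[:,:2]/u[:,2:]
def ray(s,uv):
    K=np.array(s["camera_matrix"]); d=np.array(s["rotation"])@np.linalg.inv(K)@np.array([uv[0],uv[1],1.]); return np.array(s["origin"]),d/np.linalg.norm(d)
def onz(s,uv,z):
    o,d=ray(s,uv); return o+d*(z-o[2])/d[2]
def tri(rs):
    A=np.zeros((3,3));b=np.zeros(3)
    for o,d in rs:
        M=np.eye(3)-np.outer(d,d);A+=M;b+=M@o
    return np.linalg.solve(A,b)
def px(c): return np.array(c)*[640,480]
def save(n,s,crop=None,f=1):
    i=s["img"]
    if crop: x0,y0,x1,y1=crop; i=i[y0:y1,x0:x1]
    cv2.imwrite("pics/"+n,cv2.resize(i,None,fx=f,fy=f,interpolation=cv2.INTER_CUBIC))
E
python3 - <<'E'
from h import *
np.set_printoptions(precision=3,suppress=True)
o=robot.get_obs(); print({k:np.round(v,3) for k,v in o.items()})
a=snapshot("side"); b=snapshot("top")
for n,s in(("s",a),("t",b)):
    save(n+"0.png",s); print(n,np.array(s["origin"]),np.array(s["rotation"]).tolist(),np.array(s["camera_matrix"]).tolist())
    for q in "station well1 well2 well3 well4 collar_top feed_grip stand green1 marker_blue marker_red empty1 tray_in ink_blue timer palette tape".split():
        print(q,[(np.round(px(r["centre"]),1).tolist(),round(r["conf"],2)) for r in models.tip_of(q,s)[:5]])
E
```

```text
pics
{'time': np.float64(0.0), 'joint_positions': array([ 1.024,  0.088,  1.372,  0.   ,  1.684, -0.103]), 'qvel': array([-0.001,  0.   , -0.   , -0.002,  0.   , -0.002]), 'joint_torque': array([  0.002, -34.019, -30.242,   0.072,   0.033,  -0.   ]), 'tool_pos': array([0.236, 0.496, 0.204]), 'ee_rot': array([-3.139, -0.   ,  2.698]), 'wrist_force': array([-0.006,  0.089, -0.169]), 'wrist_torque': array([-0.033, -0.023,  0.051]), 'width': np.float64(0.094)}
s [0.352 0.868 0.608] [-2.1101684485553163, -0.021139661647370467, -2.9370087008979286] [[504.97023105191465, 0.0, 321.1002799312287], [0.0, 504.97023105191465, 242.01239587403137], [0.0, 0.0, 1.0]]
station [([283.5, 266.8], 0.62)]
well1 [([273.6, 264.2], 0.88), ([285.8, 242.9], 0.73), ([281.1, 252.3], 0.55)]
well2 [([273.6, 264.2], 0.88), ([285.8, 242.9], 0.73), ([281.1, 252.3], 0.55)]
well3 [([273.6, 264.2], 0.88), ([285.8, 242.9], 0.73), ([281.1, 252.3], 0.55)]
well4 [([273.6, 264.2], 0.88), ([285.8, 242.9], 0.73), ([281.1, 252.3], 0.55)]
collar_top [([259.2, 265.9], 0.6)]
feed_grip [([313.9, 198.7], 0.82), ([282.2, 268.6], 0.74
[... 1056 characters left out ...]
0.73)]
well4 [([356.3, 212.4], 0.83), ([297.6, 214.8], 0.77), ([321.6, 216.4], 0.77), ([338.5, 211.4], 0.73)]
collar_top [([261.5, 204.6], 0.89), ([243.1, 306.9], 0.68), ([458.4, 349.6], 0.59)]
feed_grip [([398.6, 225.9], 0.63)]
stand [([187.7, 269.4], 0.9)]
green1 [([455.9, 348.4], 0.71), ([178.9, 265.9], 0.7), ([200.3, 249.5], 0.52), ([193.4, 292.2], 0.42)]
marker_blue []
marker_red [([173.8, 285.2], 0.47)]
empty1 [([364.1, 289.6], 0.8), ([299.8, 293.5], 0.57)]
tray_in [([490.7, 268.6], 0.82), ([362.8, 291.3], 0.17)]
ink_blue [([242.7, 304.8], 0.91), ([297.4, 295.2], 0.38)]
timer [([199.7, 176.3], 0.97), ([194.4, 271.2], 0.58)]
palette [([474.0, 162.6], 0.61)]
tape [([461.9, 345.9], 0.59)]
```

```bash
python3 - <<'E'
t=open('h.py').read()
t=t.replace("from bench import robot, snapshot, models","from bench import robot, snapshot as _snap, models\nfrom scipy.spatial.transform import Rotation as Rn\nnp.set_printoptions(precision=4,suppress=True)\ndef snapshot(n):\n    s=_snap(n); return s\ndef RM(s): return Rn.from_euler('xyz',np.array(s['rotation'])).as_matrix()")
t=t.replace('np.array(s["rotation"])','RM(s)')
open('h.py','w').write(t)
E
python3 - <<'E'
from h import *
a=snapshot("side"); b=snapshot("top")
import pickle; pickle.dump((a,b),open('ab.pkl','wb'))
# view both in one
cv2.imwrite("pics/side1.png",cv2.resize(a["img"][150:450,120:460],None,fx=2.3,fy=2,interpolation=3)[:600,:800])
T={}
save("top1.png",b,(140,120,520,400),2.1)
save("side1.png",a,(140,150,480,430),2.1)
for q,z in (("green",.125),):pass
for q,pa,pb in (("collar",(259.2,265.9),(261.5,204.6)),("feed",(313.9,198.7),(398.6,225.9)),("emA",(358.8,263.9),(364.1,289.6)),("emB",(360,302.7),(299.8,293.5)),("tray",(360.2,204.3),(490.7,268.6)),("stand",(299.7,386.4),(187.7,269.4)),("station",(283.5,266.8),(326.3,216.2))):
    ra,rb=ray(a,pa),ray(b,pb); p=tri([ra,rb]); print(q,p,proj(a,p)-pa,proj(b,p)-pb)
print("wells top",[onz(b,p,.06) for p in((356.3,212.4),(297.6,214.8),(321.6,216.4),(338.5,211.4))])
E
```

```text
collar [0.6085 0.1454 0.1015] [[-2.0631 -0.5266]] [[0.3281 1.8191]]
feed [ 0.5645 -0.1349  0.1071] [[0.4283 0.0925]] [[-0.0628 -0.4807]]
emA [ 0.4451 -0.0692 -0.0081] [[0.9886 0.1533]] [[-0.0725 -1.001 ]]
emB [ 0.4299  0.0729 -0.0049] [[-2.4862 -0.426 ]] [[0.0964 2.2496]]
tray [ 0.485  -0.348  -0.0004] [[-0.611  -0.1002]] [[0.0724 0.7543]]
stand [0.4876 0.3218 0.0072] [[-0.8664 -0.1726]] [[0.0574 0.6201]]
station [0.6012 0.0125 0.0143] [[-1.7756 -0.4182]] [[0.2442 1.7085]]
wells top [array([ 0.6029, -0.0518,  0.06  ]), array([0.599, 0.074, 0.06 ]), array([0.595 , 0.0225, 0.06  ]), array([ 0.6055, -0.0137,  0.06  ])]
```

View pics/top1.png

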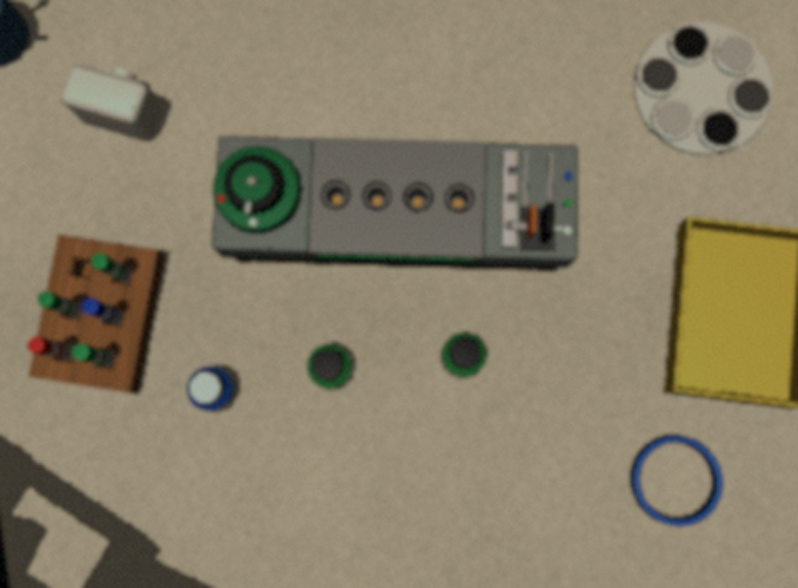

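View pics/side1.png

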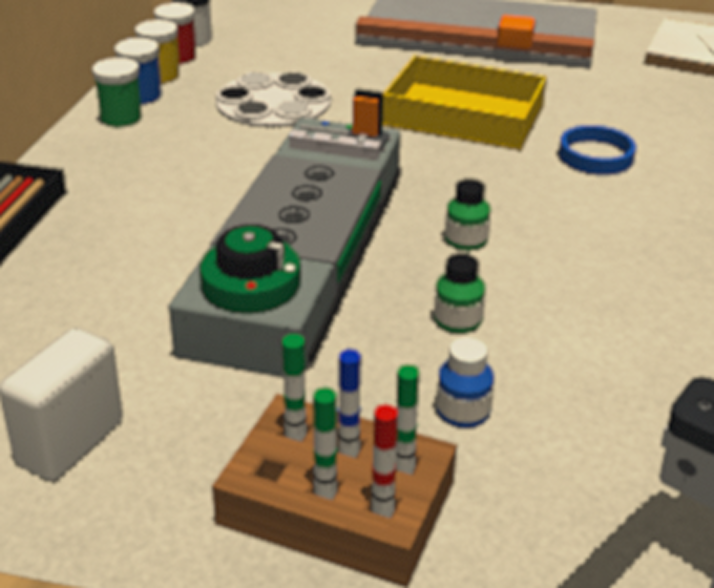

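```bash
cat > m.py <<'E'
from h import *
from scipy.optimize import least_squares
def blob(s,mask,uv,r=14,f=8):
    pass
def up(s,uv,r,f=8):
    x,y=int(round(uv[0])),int(round(uv[1])); c=s["img"][y-r:y+r,x-r:x+r]
    return cv2.resize(c,None,fx=f,fy=f,interpolation=cv2.INTER_CUBIC),lambda p:np.array([(p[0]+.5)/f-.5+x-r,(p[1]+.5)/f-.5+y-r])
def big(mask,near=None):
    cs,_=cv2.findContours(mask.astype(np.uint8),cv2.RETR_EXTERNAL,cv2.CHAIN_APPROX_NONE)
    return max(cs,key=cv2.contourArea)
E
python3 - <<'E'
from m import *
import pickle
a,b=pickle.load(open('ab.pkl','rb'))
# wells in top: crop px/2.1+offset ; view crop centers
out=[]
for s,n,g in ((b,"top",[(140+x/2.1,120+y/2.1) for x,y in((335,194),(376,195),(417,196),(459,197))]),(a,"side",[(140+x/2.1,150+y/2.1) for x,y in((285,236),(293,214),(306,193),(319,173))])):
    for i,uv in enumerate(g):
        im,back=up(s,uv,10,12)
        gr=im.max(2).astype(float)
        bg=np.median(gr[:,:30]); 
        h=gr.min(); m=gr<bg-0.35*(bg-h)
        c=big(m); e=cv2.fitEllipse(cv2.convexHull(c)); p=back(e[0]); print(n,i+1,p,np.array(e[1])/12,e[2], bg,h); out.append((n,i,p))
cv2.imwrite("pics/w.png",np.hstack([cv2.resize(s["img"][y-22:y+22,x-22:x+22],(390,390),interpolation=0) for s,x,y in((a,280,252),(b,319,213))]))
# collar crop, grip crop
E
```

```text
top 1 [299.4529 212.1783] [13.6644 14.1167] 13.7202787399292 105.0 28.0
top 2 [318.7909 212.8519] [13.7952 14.0797] 179.15293884277344 106.0 29.0
top 3 [338.6297 213.4077] [14.4735 14.7206] 88.73999786376953 105.0 33.0
top 4 [358.2945 213.8944] [13.9915 14.285 ] 36.395233154296875 104.0 31.0
side 1 [270.5704 261.5729] [ 5.1666 14.4247] 114.63418579101562 106.0 17.0
side 2 [279.527  251.8119] [ 8.6178 14.8119] 88.2294921875 123.0 30.0
side 3 [285.7303 241.5384] [ 8.5584 15.1275] 89.40937805175781 123.0 55.0
side 4 [291.5611 232.1239] [ 7.9938 14.6242] 89.48493957519531 124.0 55.0
```

View pics/w.png

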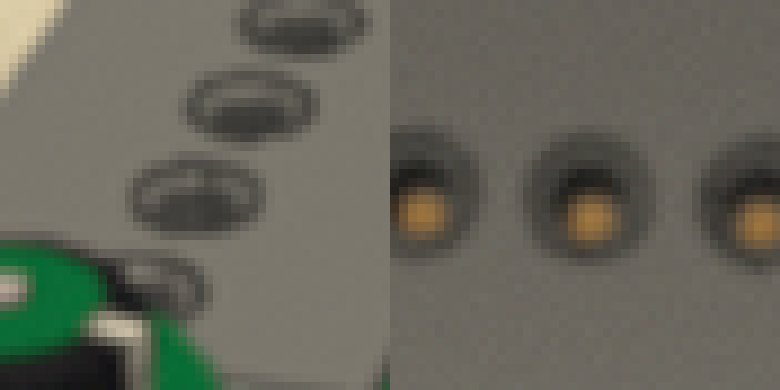

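```bash
python3 - <<'E'
from m import *
import pickle
a,b=pickle.load(open('ab.pkl','rb'))
T=np.array([[299.4529,212.1783],[318.7909,212.8519],[338.6297,213.4077],[358.2945,213.8944]])
S=np.array([[279.527,251.8119],[285.7303,241.5384],[291.5611,232.1239]])
def W(v): 
    x,y,z,t=v; k=np.arange(4)[:,None]*.042; return np.array([x,y,z])+k*np.array([np.sin(t),-np.cos(t),0])
def res(v,w=(1,1)): return np.r_[(proj(b,W(v))-T).ravel()*w[0],(proj(a,W(v))[1:]-S).ravel()*w[1]]
for w in((1,1),(1,0)):
    f=lambda v:np.r_[res(v,w),(v[2]-.06)*(1e4 if w[1]==0 else 0)]
    r=least_squares(f,[.6,.07,.06,0]); print(r.x); print(res(r.x).reshape(-1,2)); print(W(r.x))
# tails/caps : colour segmentation
hs=cv2.cvtColor(b["img"],cv2.COLOR_BGR2HSV)
hsa=cv2.cvtColor(a["img"],cv2.COLOR_BGR2HSV)
def comps(h,lo,hi,reg,mn):
    m=cv2.inRange(h,lo,hi); k=np.zeros_like(m); x0,y0,x1,y1=reg; k[y0:y1,x0:x1]=m[y0:y1,x0:x1]
    n,_,st,c=cv2.connectedComponentsWithStats(k); return [(np.round(c[i],1).tolist(),st[i].tolist()) for i in range(1,n) if st[i][4]>=mn]
print("top green",comps(hs,(50,90,30),(90,255,255),(140,220,380,310),8))
print("side green",comps(hsa,(50,90,30),(90,255,255),(230,230,400,400),8))
print("tray",comps(hs,(20,120,60),(35,255,255),(440,200,560,330),50))
print("black caps",comps(hs,(0,0,0),(180,90,70),(270,270,380,310),15))
E
```

```text
[ 0.604   0.07    0.0603 -0.046 ]
[[ 0.0299  0.2999]
 [ 0.239   0.3066]
 [-0.0015  0.4328]
 [-0.0164  0.6299]
 [-0.6485 -0.1954]
 [-0.5248 -0.0592]
 [-0.4315 -0.1363]]
[[ 0.604   0.07    0.0603]
 [ 0.6021  0.028   0.0603]
 [ 0.6001 -0.014   0.0603]
 [ 0.5982 -0.0559  0.0603]]
[ 0.6046  0.0701  0.06   -0.0401]
[[-0.027   0.052 ]
 [ 0.1792 -0.0538]
 [-0.0655 -0.0404]
 [-0.0863  0.0436]
 [-1.0703 -0.0855]
 [-1.0449  0.0322]
 [-1.0443 -0.0615]]
[[ 0.6046  0.0701  0.06  ]
 [ 0.6029  0.0281  0.06  ]
 [ 0.6012 -0.0138  0.06  ]
 [ 0.5995 -0.0558  0.06  ]]
top green [([262.4, 223.6], [245, 220, 35, 10, 213]), ([188.1, 244.5], [184, 241, 10, 8, 54]), ([327.7, 243.0], [291, 241, 75, 5, 143]), ([162.6, 262.5], [158, 259, 11, 8, 52]), ([360.2, 289.4], [351, 279, 20, 20, 162]), ([179.0, 287.3], [174, 284, 12, 8, 68]), ([297.7, 294.6], [287, 284, 20, 21, 161])]
side green [([310.3, 259.5], [300, 236, 22, 48, 227]), ([362.7, 250.5], [353, 245, 20, 12, 191]), ([257.7, 264.0], [247, 258, 24, 13, 226]), ([258.0, 285.3], [235, 265, 48, 34, 836]), ([362.0, 267.1], [356, 266, 14, 3, 19]), ([358.8, 288.3], [348, 281, 23, 15, 251]), ([356.8, 306.0], [349, 304, 18, 4, 24]), ([279.4, 318.0], [274, 308, 12, 21, 197]), ([333.7, 333.2], [329, 324, 10, 20, 165]), ([294.3, 344.5], [289, 335, 11, 21, 192]), ([279.7, 342.0], [276, 340, 8, 5, 36]), ([333.0, 357.4], [330, 355, 7, 6, 35]), ([294.3, 368.8], [290, 366, 10, 6, 41])]
tray [([492.3, 268.2], [459, 223, 69, 91, 5176])]
black caps [([361.1, 287.6], [354, 281, 15, 14, 154]), ([295.6, 293.3], [289, 287, 14, 14, 158])]
```

```bash
cat >> m.py <<'E'
def cylc(s,p,r,z0,z1):
    t=np.linspace(0,2*np.pi,40); P=np.array([[p[0]+r*np.cos(k),p[1]+r*np.sin(k),z] for z in(z0,z1) for k in t])
    h=cv2.convexHull(proj(s,P).astype(np.float32)); M=cv2.moments(h); return np.array([M['m10']/M['m00'],M['m01']/M['m00']])
def plan(p,ang=None):
    """tool-frame shift (mm) to world TCP p, and turn about tool z (deg) for jaw angle ang (deg, world; mod 180)"""
    o=robot.get_obs(); R=Rn.from_euler('xyz',o["ee_rot"]).as_matrix(); d=R.T@(np.array(p)-o["tool_pos"])*1e3
    j=np.degrees(np.arctan2(R[1,1],R[0,1])); print("t",round(float(o["time"]),2),"tcp",o["tool_pos"],"jaw",round(j,1),"q6",o["joint_positions"][5],"w",o["width"])
    print("tilt",R[:,2],"shift",d.round(1), "turn tool z", None if ang is None else round(-((ang-j+90)%180-90),1))
E
python3 - <<'E'
from m import *
import pickle
a,b=pickle.load(open('ab.pkl','rb'))
loc=np.array([[44,-22],[0,22],[-44,-22]])/1e3
T=np.array([[188.1,244.5],[162.6,262.5],[179,287.3]]); S=np.array([[279.4,318],[294.3,344.5],[333.7,333.2]])
def pos(v): c,s=np.cos(v[2]),np.sin(v[2]); return loc@np.array([[c,s],[-s,c]])+v[:2]
def res(v): return np.concatenate([np.r_[cylc(b,p,.008,.125-v[3],.125)-T[i],cylc(a,p,.008,.125-v[3],.125)-S[i]] for i,p in enumerate(pos(v))])
r=least_squares(res,[.48,.32,-.2,.03]); print(r.x); print(res(r.x).reshape(3,4)); print(pos(r.x))
# free per marker
for i in range(3):
    q=least_squares(lambda p:np.r_[cylc(b,p,.008,.125-r.x[3]+p[2],.125+p[2])-T[i],cylc(a,p,.008,.125-r.x[3]+p[2],.125+p[2])-S[i]],[*pos(r.x)[i],0]); print(q.x,q.fun)
for pa,pb in (((362.7,250.5),(360.2,289.4)),((358.8,288.3),(297.7,294.6))):
    print("bottle",tri([ray(a,pa),ray(b,pb)]), )
for c in((361.1,287.6),(295.6,293.3)): print(onz(b,c,.058))
# collar: black blob in top
hs=cv2.cvtColor(b["img"],cv2.COLOR_BGR2HSV)
m=cv2.inRange(hs[185:232,240:290],(50,90,30),(90,255,255)); cs=big(m); e=cv2.fitEllipse(cv2.convexHull(cs)); c=np.array(e[0])+[240,185]; print("tank ell",c,e[1],onz(b,c,.085))
plan([.608,.145,.2],50)
E
```

```text
[ 0.4864  0.3217 -0.1894  0.0238]
[[ 0.5132  1.1652 -0.1325 -0.1689]
 [ 0.0815  0.4504 -1.2095 -0.4354]
 [-0.2334  1.0505 -0.559   0.3583]]
[[0.5255 0.2918]
 [0.4905 0.3433]
 [0.4391 0.3083]]
[0.5262 0.2925 0.0002] [ 0.1315  0.7933 -0.7432 -0.0231]
[ 0.4898  0.3432 -0.0004] [ 0.1651  0.8196 -0.7094 -0.2091]
[0.4391 0.3077 0.0005] [-0.0006  0.9855 -0.5357 -0.156 ]
bottle [ 0.4401 -0.0586  0.0345]
bottle [0.4297 0.0753 0.0309]
[ 0.4424 -0.0593  0.058 ]
[0.4313 0.0779 0.058 ]
tank ell [261.8784 209.5559] (39.8771858215332, 40.40512466430664) [0.6056 0.1476 0.085 ]
t 1.9 tcp [0.2362 0.4967 0.2055] jaw 64.6 q6 -0.10311745135176863 w 0.09398053184082403
tilt [ 0.      0.0001 -1.    ] shift [-486.8 -158.     5.5] turn tool z 14.6
```

Call:
arm_command:
  commands: "-48 -16 0 0 0 0 1;-49 -16 0 0 0 0 1;-49 -16 0 0 0 0 1;-49 -16 0 0 0 0 1;-49 -16 0 0 0 0 1;-49 -16 0 0 0 0 1;-49 -16 0 0 0 0 1;-49 -16 0 0 0 0 1;-49 -16 0 0 0 0 1;-48 -15 0 0 0 0 1;0 0 0 0 0 7.3 1;0 0 0 0 0 7.3 1"

```text
time: 3.4
tool_pos: [0.6217, 0.1331, 0.2042]
ee_rot: [3.139, -0.001, 2.438]
wrist_force: [-0.4, 0.3, -0.1]
width: 0.094
```

```bash
python3 - <<'E'
from m import *
plan([.606,.1465,.088],50)
a=snapshot("side");b=snapshot("top")
p=robot.get_obs()["tool_pos"]; print(proj(a,p),proj(b,p))
i=np.hstack([cv2.resize(a["img"][150:300,180:340],None,fx=2.4,fy=2.4,interpolation=2),cv2.resize(b["img"][130:280,190:350],None,fx=2.4,fy=2.4,interpolation=2)])
cv2.imwrite("pics/g1.png",i)
E
```

```text
t 3.4 tcp [0.6217 0.1331 0.2042] jaw 49.7 q6 -0.7459163667044004 w 0.09404222106527894
tilt [ 0.0013  0.0026 -1.    ] shift [ 20.6  -0.3 116.2] turn tool z -0.3
[[249.5058 210.9602]] [[260.8244 187.1564]]
```

View pics/g1.png

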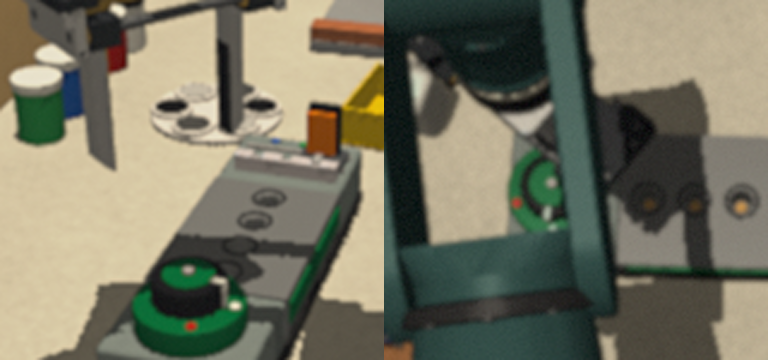

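Call:
arm_command:
  commands: "20 0 30 0 0 0 1;0 0 50 0 0 0 1;0 0 28 0 0 0 1;0 0 5 0 0 0 1;0 0 0 0 0 0 1"

```text
time: 4.12
tool_pos: [0.6068, 0.1484, 0.0911]
ee_rot: [3.135, 0.003, 2.455]
wrist_force: [-0.4, -0.1, 0.6]
width: 0.0939
```

```bash
python3 - <<'E'
from m import *
plan([.606,.1465,.0875],50)
E
```

```text
t 4.12 tcp [0.6068 0.1484 0.0911] jaw 50.7 q6 -0.7369394618427001 w 0.09394302417762694
tilt [ 0.0063  0.0035 -1.    ] shift [-0.5 -2.   3.6] turn tool z 0.7
```

Call:
arm_command:
  commands: "0 -2 3 0 0 0 0.8;0 0 0 0 0 0 0;0 0 0 0 0 0 0;0 0 0 0 0 0 0;0 0 0 0 0 0 0;0 0 0 0 0 0 0"

```text
time: 4.88
tool_pos: [0.6084, 0.1473, 0.093]
ee_rot: [3.128, 0.008, 2.456]
wrist_force: [0.8, 0.5, -1.0]
width: 0.0555
```

Call:
arm_command:
  commands: "0 0 0 0 0 10 0;0 0 0 0 0 10 0;0 0 0 0 0 10 0;0 0 0 0 0 10 0;0 0 0 0 0 10 0;0 0 0 0 0 8 0;0 0 0 0 0 0 0"

```text
time: 5.75
tool_pos: [0.6063, 0.1465, 0.0929]
ee_rot: [3.132, -0.004, 1.416]
wrist_force: [0.3, -0.1, 0.8]
width: 0.0553
```

```bash
python3 - <<'E'
from m import *
plan([.606,.1465,.0875],50)
o=robot.get_obs();print(o["wrist_force"],o["wrist_torque"])
E
```

```text
t 5.75 tcp [0.6063 0.1465 0.0929] jaw -8.9 q6 0.30086056210160617 w 0.05528705854199044
tilt [ 0.0099  0.002  -0.9999] shift [-0.  -0.4  5.4] turn tool z -58.9
[ 0.2908 -0.0761  0.7858] [-0.0699 -0.0862 -0.1376]
```

Call:
arm_command:
  commands: "0 0 0 0 0 4 0;0 0 0 0 0 3 0;0 0 0 0 0 2 0;0 0 0 0 0 0 0"

```text
time: 6.25
tool_pos: [0.6054, 0.1447, 0.0929]
ee_rot: [3.133, 0.001, 1.27]
wrist_force: [-0.5, -0.9, 0.6]
width: 0.0552
```

```bash
python3 - <<'E'
from m import *
plan([.606,.1465,.0875],50)
o=robot.get_obs();print(o["wrist_force"],o["wrist_torque"])
E
```

```text
t 6.25 tcp [0.6054 0.1447 0.0929] jaw -17.3 q6 0.44747195110721466 w 0.05519221338580273
tilt [ 0.0077 -0.0029 -1.    ] shift [1.9 0.  5.4] turn tool z -67.3
[-0.4631 -0.9317  0.5627] [-0.2686  0.1448  0.6722]
```

Call:
arm_command:
  commands: "0 0 0 0 0 2.5 0;0 0 0 0 0 0 0;0 0 0 0 0 0 1;0 0 0 0 0 0 1;0 0 0 0 0 0 1;0 0 -40 0 0 0 1;0 0 -60 0 0 0 1;0 0 -15 0 0 0 0.5"

```text
time: 7.25
tool_pos: [0.6035, 0.1451, 0.2077]
ee_rot: [3.139, 0.001, 1.227]
wrist_force: [0.7, 0.0, 0.2]
width: 0.0871
```

```bash
python3 - <<'E'
from m import *
import pickle
plan([.5262,.2925,.2],35)
a=snapshot("side");b=snapshot("top")
i=np.hstack([cv2.resize(a["img"][235:315,220:300],None,fx=5,fy=5,interpolation=2),cv2.resize(b["img"][165:245,220:300],None,fx=5,fy=5,interpolation=2)])
cv2.imwrite("pics/g2.png",i)
E
```

```text
t 7.25 tcp [0.6035 0.1451 0.2077] jaw -19.7 q6 0.48975582113917115 w 0.0871162560709405
tilt [ 0.0022 -0.0021 -1.    ] shift [ 112.7 -122.5    7.2] turn tool z -54.7
```

View pics/g2.png

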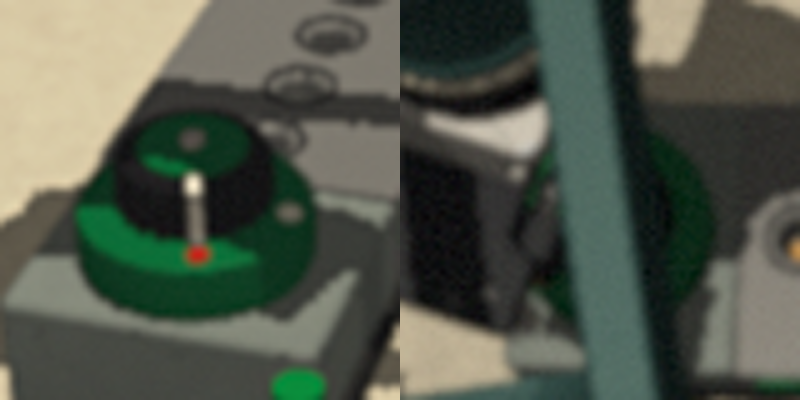

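Call:
arm_command:
  commands: "29 -31 0 0 0 0 0.4;28 -31 0 0 0 0 0.4;28 -31 0 0 0 0 0.4;28 -30 0 0 0 0 0.4;0 0 0 0 0 9 0.4;0 0 0 0 0 9 0.4;0 0 0 0 0 9 0.4;0 0 0 0 0 9 0.4;0 0 0 0 0 0 0.4"

```text
time: 8.48
tool_pos: [0.5125, 0.2937, 0.1754]
ee_rot: [-3.134, 0.046, 0.579]
wrist_force: [0.2, 0.3, 0.7]
width: 0.0377
```

```bash
python3 - <<'E'
from m import *
plan([.526,.2923,.076],-56)
E
```

```text
t 8.47 tcp [0.5125 0.2937 0.1754] jaw -56.8 q6 1.4156129574530858 w 0.03766445277546986
tilt [-0.043  -0.0188 -0.9989] shift [15.1  9.3 98.8] turn tool z -0.8
```

```bash
cat >> m.py <<'E'
def plan(p,ang=None):
    o=robot.get_obs(); R=Rn.from_euler('xyz',o["ee_rot"]); d=R.inv().apply(np.array(p)-o["tool_pos"])*1e3
    M=R.as_matrix(); j=np.degrees(np.arctan2(M[1,1],M[0,1])); a=j if ang is None else j+((ang-j+90)%180-90)
    D=Rn.from_euler('z',a+90,degrees=True)*Rn.from_euler('x',180,degrees=True)
    print("t",round(float(o["time"]),2),"tcp",o["tool_pos"],"jaw",round(j,1),"w",round(float(o["width"]),4),"F",o["wrist_force"].round(1),"Mz",round(o["wrist_torque"][2],2),"q6",round(o["joint_positions"][5],2))
    print("shift now-axes",d.round(1),"| in level axes after turn",(D.inv().apply(np.array(p)-o["tool_pos"])*1e3).round(1),"| turn",np.degrees((R.inv()*D).as_rotvec()).round(1))
E
python3 - <<'E'
from m import *
plan([.526,.2923,.076],-56)
E
```

```text
t 8.47 tcp [0.5125 0.2937 0.1754] jaw -56.8 w 0.0377 F [0.2 0.3 0.7] Mz 0.01 q6 1.42
shift now-axes [15.1  9.3 98.8] | in level axes after turn [10.4  8.7 99.4] | turn [-0.5  2.6 -0.8]
```

Call:
arm_command:
  commands: "0 0 0 -0.5 2.6 -0.8 0.4;10 9 0 0 0 0 0.4;0 0 0 0 0 0 0.4"

```text
time: 8.85
tool_pos: [0.5251, 0.2908, 0.1703]
ee_rot: [-3.141, 0.008, 0.6]
wrist_force: [-0.1, 0.2, 0.4]
width: 0.0375
```

```bash
python3 - <<'E'
from m import *
plan([.526,.2923,.076],-56)
E
```

```text
t 8.85 tcp [0.5251 0.2908 0.1703] jaw -55.7 w 0.0375 F [-0.1  0.2  0.4] Mz -0.0 q6 1.38
shift now-axes [ 2.3 -0.7 94.2] | in level axes after turn [ 1.6 -0.7 94.3] | turn [-0.   0.5  0.3]
```

Call:
arm_command:
  commands: "2 0 30 0 0.5 0 0.4;0 0 30 0 0 0 0.4;0 0 22 0 0 0 0.4;0 0 9 0 0 0 0.4;0 0 2 0 0 0 0.4;0 0 0 0 0 0 0;0 0 0 0 0 0 0;0 0 0 0 0 0 0;0 0 0 0 0 0 0"

```text
time: 9.98
tool_pos: [0.5304, 0.2928, 0.0773]
ee_rot: [-3.141, -0.005, 0.602]
wrist_force: [-0.7, 0.5, -0.1]
width: 0.0152
```

```bash
python3 - <<'E'
from m import *
plan([.526,.2923,.076],-56)
E
```

```text
t 9.97 tcp [0.5304 0.2928 0.0773] jaw -55.5 w 0.0152 F [-0.7  0.5 -0.1] Mz -0.0 q6 1.38
shift now-axes [-3.9 -2.1  1.3] | in level axes after turn [-3.9 -2.1  1.3] | turn [-0.  -0.3  0.5]
```

Call:
arm_command:
  commands: "0 0 0 0 0 0 0.4;0 0 0 0 0 0 0.4;-4 -1 0 0 0 0 0.4;0 0 0 0 0 0 0.4;0 0 0 0 0 0 0;0 0 0 0 0 0 0;0 0 0 0 0 0 0"

```text
time: 10.85
tool_pos: [0.5267, 0.2913, 0.0779]
ee_rot: [-3.141, -0.006, 0.602]
wrist_force: [0.1, -0.7, -0.5]
width: 0.0156
```

```bash
python3 - <<'E'
from m import *
plan([.526,.2923,.076],-56)
E
```

```text
t 10.85 tcp [0.5267 0.2913 0.0779] jaw -55.5 w 0.0156 F [ 0.1 -0.7 -0.5] Mz -0.0 q6 1.38
shift now-axes [-0.  -1.2  1.9] | in level axes after turn [-0.  -1.2  1.9] | turn [-0.  -0.3  0.5]
```

Call:
arm_command:
  commands: "0 0 -20 0 0 0 0;0 0 -40 0 0 0 0;0 0 -50 0 0 0 0;0 0 -20 0 0 0 0;0 0 0 0 0 0 0"

```text
time: 11.48
tool_pos: [0.5259, 0.2908, 0.2095]
ee_rot: [-3.141, -0.004, 0.602]
wrist_force: [-0.1, 0.5, -0.5]
width: 0.0154
```

```bash
python3 - <<'E'
from m import *
plan([.6003,-.014,.208],-52)
E
```

```text
t 11.47 tcp [0.5259 0.2908 0.2095] jaw -55.5 w 0.0154 F [-0.1  0.5 -0.5] Mz -0.04 q6 1.38
shift now-axes [-111.2  293.4    0.9] | in level axes after turn [-129.   286.     1.5] | turn [-0.  -0.2 -3.5]
```

Call:
arm_command:
  commands: "-14 36 0 0 0 0 0;-16 42 0 0 0 0 0;-16 42 0 0 0 0 0;-16 42 0 0 0 0 0;-16 42 0 0 0 0 0;-16 42 0 0 0 0 0;-10 30 0 0 0 0 0;-5 12 0 0 0 0 0;0 0 0 0 0 0 0;0 0 0 0 0 0 0"

```text
time: 12.72
tool_pos: [0.5954, -0.0149, 0.1911]
ee_rot: [-3.126, 0.016, 0.606]
wrist_force: [0.5, 0.2, -0.0]
width: 0.0156
```

```bash
python3 - <<'E'
from m import *
plan([.6003,-.014,.155],-52)
E
```

```text
t 12.72 tcp [ 0.5954 -0.0149  0.1911] jaw -55.3 w 0.0156 F [ 0.5  0.2 -0. ] Mz 0.03 q6 0.84
shift now-axes [ 5.1  2.7 36. ] | in level axes after turn [ 4.4  2.3 36.1] | turn [-0.9  0.9 -3.3]
```

Call:
arm_command:
  commands: "0 0 0 -0.9 0.9 -3 0;4 2 20 0 0 0 0;0 0 20 0 0 0 0;0 0 3 0 0 0 0;0 0 0 0 0 0 0"

```text
time: 13.35
tool_pos: [0.5992, -0.0082, 0.1441]
ee_rot: [-3.139, -0.0, 0.664]
wrist_force: [-0.3, -0.0, 0.2]
width: 0.0152
```

```bash
python3 - <<'E'
from m import *
plan([.6003,-.014,.141],-52)
a=snapshot("side");b=snapshot("top")
p=robot.get_obs()["tool_pos"]
q=[p-[0,0,.068],[.6003,-.014,.06]]; print(proj(a,q),proj(b,q))
i=np.hstack([cv2.resize(a["img"][200:270,250:320],None,fx=5.6,fy=5.6,interpolation=2),cv2.resize(b["img"][180:250,305:375],None,fx=5.6,fy=5.6,interpolation=2)])
cv2.imwrite("pics/g3.png",i)
E
```

```text
t 13.35 tcp [ 0.5992 -0.0082  0.1441] jaw -51.9 w 0.0152 F [-0.3 -0.   0.2] Mz -0.01 q6 0.8
shift now-axes [-2.7  5.2  3.1] | in level axes after turn [-2.7  5.2  3.1] | turn [-0.2 -0.   0.1]
[[284.6867 236.0761]
 [285.1302 241.5848]] [[336.0961 212.491 ]
 [338.6463 213.7887]]
```

View pics/g3.png

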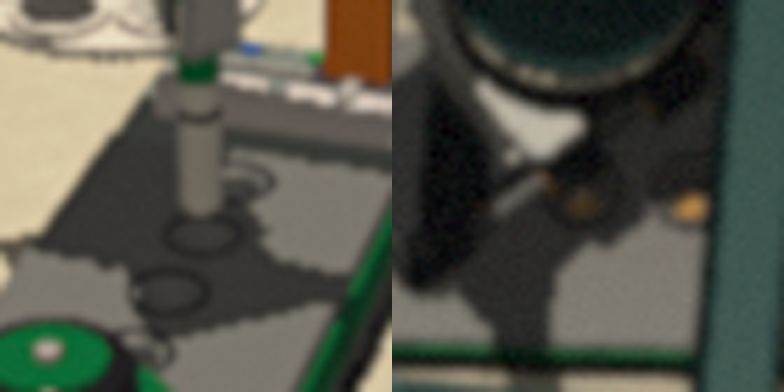

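Call:
arm_command:
  commands: "-2.5 5 0 0 0 0 0;0 0 0 0 0 0 0;0 0 0 0 0 0 0"

```text
time: 13.82
tool_pos: [0.6017, -0.0147, 0.1466]
ee_rot: [3.141, -0.003, 0.664]
wrist_force: [-0.9, -0.9, -0.1]
width: 0.0154
```

```bash
python3 - <<'E'
from m import *
plan([.6003,-.014,.086],-52)
E
```

```text
t 13.82 tcp [ 0.6017 -0.0147  0.1466] jaw -52.0 w 0.0154 F [-0.9 -0.9 -0.1] Mz -0.02 q6 0.79
shift now-axes [-0.9 -1.5 60.6] | in level axes after turn [-0.7 -1.5 60.6] | turn [ 0.  -0.2  0. ]
```

Call:
arm_command:
  commands: "-0.7 -1.3 8 0 0 0 0;0 0 8 0 0 0 0;0 0 10 0 0 0 0;0 0 10 0 0 0 0;0 0 0 0 0 0 0"

```text
time: 14.45
tool_pos: [0.5996, -0.0139, 0.1069]
ee_rot: [-3.14, -0.002, 0.664]
wrist_force: [0.6, -0.2, -0.8]
width: 0.0155
```

```bash
python3 - <<'E'
from m import *
plan([.6003,-.014,.086],-52)
E
```

```text
t 14.45 tcp [ 0.5996 -0.0139  0.1069] jaw -52.0 w 0.0155 F [ 0.6 -0.2 -0.8] Mz 0.03 q6 0.79
shift now-axes [ 0.5  0.5 20.9] | in level axes after turn [ 0.5  0.5 20.9] | turn [-0.1 -0.1  0. ]
```

Call:
arm_command:
  commands: "0.5 0.5 7 0 0 0 0;0 0 7 0 0 0 0;0 0 5 0 0 0 0;0 0 4 0 0 0 0;0 0 4 0 0 0 0;0 0 2 0 0 0 0"

```text
time: 15.2
tool_pos: [0.6018, -0.0138, 0.0878]
ee_rot: [3.138, -0.007, 0.664]
wrist_force: [-3.4, 0.5, 5.3]
width: 0.0154
```

```bash
python3 - <<'E'
from m import *
plan([.6003,-.014,.086],-52)
E
```

```text
t 15.2 tcp [ 0.6018 -0.0138  0.0878] jaw -52.0 w 0.0154 F [-3.4  0.5  5.3] Mz -0.02 q6 0.79
shift now-axes [-1.3 -0.8  1.8] | in level axes after turn [-1.3 -0.8  1.8] | turn [ 0.2 -0.4  0. ]
```

Call:
arm_command:
  commands: "-0.5 0 6 0 0 0 0;0 0 6 0 0 0 0;0 0 6 0 0 0 0;0 0 6 0 0 0 0"

```text
time: 15.7
tool_pos: [0.6028, -0.0131, 0.0872]
ee_rot: [3.131, -0.016, 0.665]
wrist_force: [-9.8, -0.8, 23.2]
width: 0.0155
```

```bash
python3 - <<'E'
from m import *
plan([.6003,-.014,.086],-52)
a=snapshot("side")
save("g4.png",a,(250,190,330,270),6)
E
```

```text
t 15.7 tcp [ 0.6028 -0.0131  0.0872] jaw -51.9 w 0.0155 F [-9.8 -0.8 23.2] Mz -0.03 q6 0.79
shift now-axes [-2.6 -0.8  1.2] | in level axes after turn [-2.6 -0.8  1.2] | turn [ 0.6 -0.9  0.1]
```

View pics/g4.png

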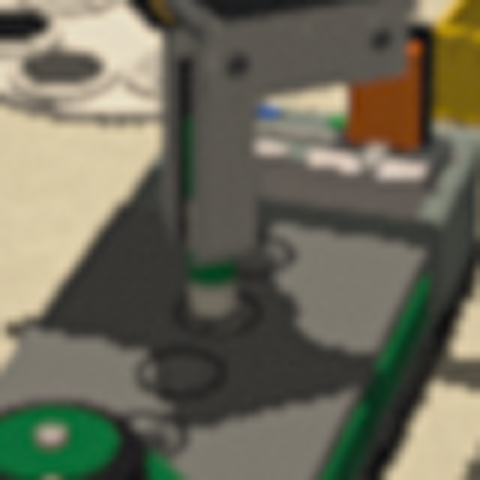

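Call:
arm_command:
  commands: "0 0 0 0 0 0 0.4;0 0 0 0 0 0 0.4;0 0 0 0 0 0 0.4;0 0 -20 0 0 0 0.4;0 0 -45 0 0 0 0.4;0 0 -55 0 0 0 0.4;0 0 -10 0 0 0 0.4;0 0 0 0 0 0 0.4"

```text
time: 16.75
tool_pos: [0.6002, -0.0134, 0.2207]
ee_rot: [3.131, -0.016, 0.665]
wrist_force: [0.3, 0.2, 0.0]
width: 0.0376
```

```bash
python3 - <<'E'
from m import *
plan([.490,.343,.2],-56)
import pickle
a=snapshot("side");b=snapshot("top"); pickle.dump((a,b),open('ab2.pkl','wb'))
save("g5.png",a,(250,190,310,250),8)
E
```

```text
t 16.75 tcp [ 0.6002 -0.0134  0.2207] jaw -51.9 w 0.0376 F [0.3 0.2 0. ] Mz -0.0 q6 0.79
shift now-axes [ 132.8 -348.7   19.3] | in level axes after turn [ 107.9 -357.1   20.7] | turn [ 0.5 -0.9  4.1]
```

View pics/g5.png

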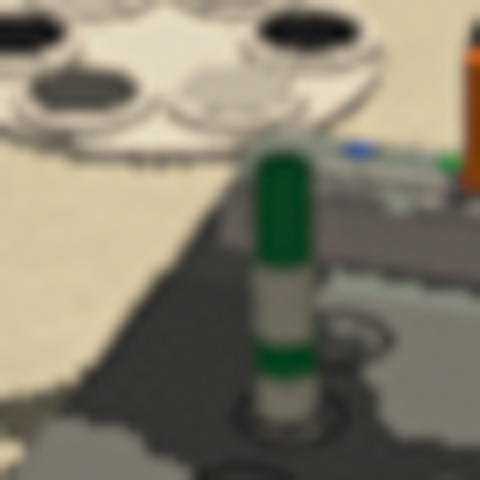

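Call:
arm_command:
  commands: "0 0 0 0.5 -0.9 4 0.4;12 -40 0 0 0 0 0.4;14 -46 0 0 0 0 0.4;14 -46 0 0 0 0 0.4;14 -46 0 0 0 0 0.4;14 -46 0 0 0 0 0.4;14 -46 0 0 0 0 0.4;13 -44 0 0 0 0 0.4;10 -30 0 0 0 0 0.4;0 0 0 0 0 0 0.4;0 0 0 0 0 0 0.4"

```text
time: 18.23
tool_pos: [0.4822, 0.3373, 0.1924]
ee_rot: [-3.126, 0.046, 0.59]
wrist_force: [-0.2, -1.1, 0.4]
width: 0.0375
```

```bash
python3 - <<'E'
from m import *
import pickle
plan([.490,.343,.15],-56)
a,b=pickle.load(open('ab2.pkl','rb'))
for z in(.135,.137,.14):print(proj(a,[[.6003,-.014,z]]), cylc(a,[.6003,-.014],.008,z-.0238,z))
hsa=cv2.cvtColor(a["img"],cv2.COLOR_BGR2HSV); m=cv2.inRange(hsa,(50,90,20),(90,255,255))[200:226,275:295]; ys,xs=np.nonzero(m); print(xs.mean()+275,ys.mean()+200,ys.min()+200,ys.max()+200)
E
```

```text
t 18.23 tcp [0.4822 0.3373 0.1924] jaw -56.3 w 0.0375 F [-0.2 -1.1  0.4] Mz -0.0 q6 1.49
shift now-axes [11.6  0.2 41.9] | in level axes after turn [ 9.7 -0.4 42.4] | turn [-0.9  2.6 -0.2]
[[284.5605 209.9174]] [284.6515 215.0843]
[[284.5448 209.0404]] [284.6359 214.2176]
[[284.521  207.7215]] [284.6124 212.9143]
284.9310344827586 216.1264367816092 210 222
```

Call:
arm_command:
  commands: "0 0 0 -0.9 2.6 0 0.4;9 0 20 0 0 0 0.4;0 0 10 0 0 0 0.4;0 0 0 0 0 0 0.4;0 0 0 0 0 0 0.4"

```text
time: 18.85
tool_pos: [0.4913, 0.3377, 0.1564]
ee_rot: [3.141, 0.007, 0.583]
wrist_force: [0.2, -0.1, 0.7]
width: 0.0375
```

```bash
python3 - <<'E'
from m import *
plan([.490,.343,.077],-56)
E
```

```text
t 18.85 tcp [0.4913 0.3377 0.1564] jaw -56.6 w 0.0375 F [ 0.2 -0.1  0.7] Mz 0.02 q6 1.5
shift now-axes [ 2.4 -5.3 79.4] | in level axes after turn [ 1.9 -5.2 79.4] | turn [ 0.1  0.4 -0.6]
```

Call:
arm_command:
  commands: "2 -5 0 0 0.4 0 0.4;0 0 0 0 0 0 0.4;0 0 25 0 0 0 0.4;0 0 30 0 0 0 0.4;0 0 17 0 0 0 0.4;0 0 5 0 0 0 0.4;0 0 0 0 0 0 0.4;0 0 0 0 0 0 0.4"

```text
time: 19.85
tool_pos: [0.4933, 0.3458, 0.0832]
ee_rot: [3.14, -0.011, 0.584]
wrist_force: [-0.2, -0.4, 0.3]
width: 0.0376
```

```bash
python3 - <<'E'
from m import *
plan([.490,.343,.077],-56)
E
```

```text
t 19.85 tcp [0.4933 0.3458 0.0832] jaw -56.5 w 0.0376 F [-0.2 -0.4  0.3] Mz 0.0 q6 1.5
shift now-axes [-4.3  0.5  6.2] | in level axes after turn [-4.3  0.5  6.2] | turn [ 0.1 -0.6 -0.5]
```

Call:
arm_command:
  commands: "-4 0 5 0 -0.6 0 0.4;0 0 0 0 0 0 0.4;0 0 0 0 0 0 0;0 0 0 0 0 0 0;0 0 0 0 0 0 0;0 0 0 0 0 0 0"

```text
time: 20.6
tool_pos: [0.4908, 0.344, 0.08]
ee_rot: [3.14, -0.003, 0.584]
wrist_force: [-0.9, 0.4, 0.4]
width: 0.0157
```

```bash
python3 - <<'E'
from m import *
plan([.490,.343,.077],-56)
E
```

```text
t 20.6 tcp [0.4908 0.344  0.08  ] jaw -56.5 w 0.0157 F [-0.9  0.4  0.4] Mz 0.03 q6 1.5
shift now-axes [-1.3  0.4  3. ] | in level axes after turn [-1.3  0.4  3. ] | turn [ 0.1 -0.2 -0.5]
```

Call:
arm_command:
  commands: "0 0 -20 0 0 0 0;0 0 -50 0 0 0 0;0 0 -50 0 0 0 0;0 0 -20 0 0 0 0;-8 34 0 0 0 0 0;-11 46 0 0 0 0 0;-11 46 0 0 0 0 0;-11 46 0 0 0 0 0;-11 46 0 0 0 0 0;-11 46 0 0 0 0 0;-9 36 0 0 0 0 0;-5 20 0 0 0 0 0"

```text
time: 22.1
tool_pos: [0.6062, 0.027, 0.2236]
ee_rot: [3.138, -0.004, 0.589]
wrist_force: [0.3, -0.5, -0.8]
width: 0.0151
```

```bash
python3 - <<'E'
from m import *
plan([.602,.028,.160],-52)
E
```

```text
t 22.1 tcp [0.6062 0.027  0.2236] jaw -56.3 w 0.0151 F [ 0.3 -0.5 -0.8] Mz 0.04 q6 0.93
shift now-axes [-3.2 -3.3 63.6] | in level axes after turn [-2.7 -3.3 63.6] | turn [ 0.2 -0.2 -4.3]
```

Now settle, lower to just above the well.

Call:
arm_command:
  commands: "0 0 0 0.2 0 -4 0;0 0 0 0 0 0 0;-3 -3 30 0 0 0 0;0 0 26 0 0 0 0;0 0 5 0 0 0 0;0 0 0 0 0 0 0;0 0 0 0 0 0 0"

```text
time: 22.98
tool_pos: [0.6032, 0.0299, 0.1637]
ee_rot: [3.14, -0.008, 0.658]
wrist_force: [0.4, 0.2, -0.8]
width: 0.016
```

```bash
python3 - <<'E'
from m import *
plan([.602,.028,.145],-52)
E
```

```text
t 22.98 tcp [0.6032 0.0299 0.1637] jaw -52.3 w 0.016 F [ 0.4  0.2 -0.8] Mz 0.03 q6 0.87
shift now-axes [-2.3  0.7 18.6] | in level axes after turn [-2.1  0.8 18.7] | turn [ 0.1 -0.4 -0.3]
```

Call:
arm_command:
  commands: "-2 0.5 8 0 -0.4 0 0;0 0 8 0 0 0 0;0 0 4 0 0 0 0;0 0 0 0 0 0 0"

```text
time: 23.48
tool_pos: [0.6028, 0.0281, 0.144]
ee_rot: [3.139, -0.002, 0.658]
wrist_force: [0.0, 0.1, -0.8]
width: 0.0155
```

```bash
python3 - <<'E'
from m import *
plan([.602,.028,.09],-52)
a=snapshot("side"); b=snapshot("top")
save("g6.png",a,(240,205,320,285),6)
p=robot.get_obs()["tool_pos"]-[0,0,.07]; print(proj(a,[p,[.602,.028,.06]]))
E
```

```text
t 23.48 tcp [0.6028 0.0281 0.144 ] jaw -52.3 w 0.0155 F [ 0.   0.1 -0.8] Mz 0.03 q6 0.87
shift now-axes [-0.8 -0.6 54. ] | in level axes after turn [-0.7 -0.4 54. ] | turn [ 0.2 -0.1 -0.3]
[[278.2198 245.6118]
 [278.9054 251.7489]]
```

View pics/g6.png

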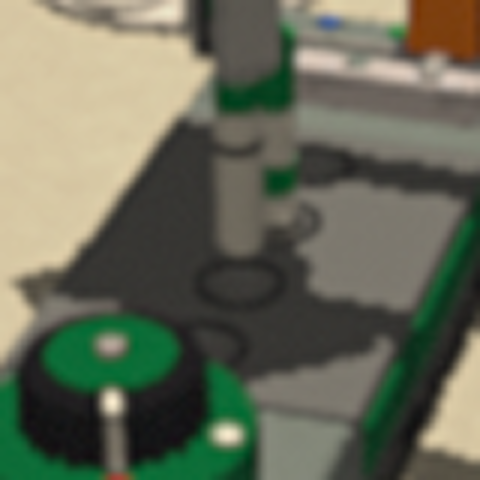

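Call:
arm_command:
  commands: "-0.5 0 10 0 0 0 0;0 0 10 0 0 0 0;0 0 10 0 0 0 0;0 0 8 0 0 0 0;0 0 8 0 0 0 0;0 0 6 0 0 0 0;0 0 6 0 0 0 0;0 0 6 0 0 0 0;0 0 6 0 0 0 0"

```text
time: 24.7
tool_pos: [0.6064, 0.0298, 0.089]
ee_rot: [3.132, -0.016, 0.659]
wrist_force: [-6.3, 2.6, 20.5]
width: 0.0153
```

```bash
python3 - <<'E'
from m import *
plan([.602,.028,.09],-52)
E
```

```text
t 24.7 tcp [0.6064 0.0298 0.089 ] jaw -52.2 w 0.0153 F [-6.3  2.6 20.5] Mz -0.02 q6 0.87
shift now-axes [-4.6 -1.3 -1.1] | in level axes after turn [-4.6 -1.3 -1. ] | turn [ 0.6 -0.9 -0.2]
```

Call:
arm_command:
  commands: "0 0 0 0 0 0 0.4;0 0 0 0 0 0 0.4;0 0 0 0 0 0 0.4;0 0 -20 0.6 -0.9 0 0.4;0 0 -55 0 0 0 0.4;0 0 -40 0 0 0 0.4;6 -40 0 0 0 4 0.4;6 -46 0 0 0 0 0.4;6 -46 0 0 0 0 0.4;6 -46 0 0 0 0 0.4;6 -46 0 0 0 0 0.4;6 -46 0 0 0 0 0.4"

```text
time: 26.2
tool_pos: [0.4818, 0.2761, 0.1983]
ee_rot: [-3.136, 0.011, 0.578]
wrist_force: [0.8, 0.5, 0.2]
width: 0.0374
```

```bash
python3 - <<'E'
from m import *
plan([.439,.3078,.16],-56)
E
```

```text
t 26.2 tcp [0.4818 0.2761 0.1983] jaw -56.9 w 0.0374 F [0.8 0.5 0.2] Mz 0.02 q6 1.41
shift now-axes [-18.1 -49.7  38.8] | in level axes after turn [-17.7 -50.2  38.3] | turn [-0.3  0.6 -0.9]
```

Call:
arm_command:
  commands: "-6 -16 0 -0.3 0.6 -0.9 0.4;-6 -20 10 0 0 0 0.4;-4 -11 10 0 0 0 0.4;0 0 10 0 0 0 0.4;0 0 0 0 0 0 0.4;0 0 0 0 0 0 0.4"

```text
time: 26.95
tool_pos: [0.4407, 0.3057, 0.1644]
ee_rot: [3.139, 0.003, 0.596]
wrist_force: [-0.4, 0.3, -0.3]
width: 0.0377
```

```bash
python3 - <<'E'
from m import *
plan([.439,.3078,.078],-56)
E
```

```text
t 26.95 tcp [0.4407 0.3057 0.1644] jaw -55.8 w 0.0377 F [-0.4  0.3 -0.3] Mz -0.04 q6 1.48
shift now-axes [ 0.1 -2.9 86.3] | in level axes after turn [-0.2 -2.7 86.4] | turn [0.1 0.2 0.2]
```

Call:
arm_command:
  commands: "-1.5 -2.5 25 0 0 0 0.4;0 0 30 0 0 0 0.4;0 0 22 0 0 0 0.4;0 0 8 0 0 0 0.4;-1.5 0 3 0 0 0 0.4;0 0 0 0 0 0 0.4;0 0 0 0 0 0 0.4"

```text
time: 27.82
tool_pos: [0.443, 0.3052, 0.0795]
ee_rot: [3.137, -0.008, 0.591]
wrist_force: [-1.1, -0.6, -0.5]
width: 0.0379
```

```bash
python3 - <<'E'
from m import *
plan([.439,.3078,.078],-56)
E
```

```text
t 27.82 tcp [0.443  0.3052 0.0795] jaw -56.1 w 0.0379 F [-1.1 -0.6 -0.5] Mz 0.03 q6 1.48
shift now-axes [-1.9 -4.3  1.5] | in level axes after turn [-1.8 -4.3  1.5] | turn [ 0.2 -0.4 -0.1]
```

Call:
arm_command:
  commands: "-2 -4 0 0 -0.4 0 0.4;0 0 0 0 0 0 0.4;0 0 0 0 0 0 0;0 0 0 0 0 0 0;0 0 0 0 0 0 0;0 0 0 0 0 0 0"

```text
time: 28.58
tool_pos: [0.4397, 0.3079, 0.0811]
ee_rot: [3.136, -0.003, 0.591]
wrist_force: [0.0, -0.2, 0.3]
width: 0.0155
```

```bash
python3 - <<'E'
from m import *
plan([.439,.3078,.078],-56)
plan([.604,.07,.22],-56)
E
```

```text
t 28.57 tcp [0.4397 0.3079 0.0811] jaw -56.1 w 0.0155 F [ 0.  -0.2  0.3] Mz 0.03 q6 1.49
shift now-axes [-0.7 -0.3  3.1] | in level axes after turn [-0.7 -0.3  3.1] | turn [ 0.3 -0.2 -0.1]
t 28.57 tcp [0.4397 0.3079 0.0811] jaw -56.1 w 0.0155 F [ 0.  -0.2  0.3] Mz 0.03 q6 1.49
shift now-axes [   4.2  289.8 -137.3] | in level axes after turn [   3.1  289.1 -138.9] | turn [ 0.3 -0.2 -0.1]
```

Call:
arm_command:
  commands: "0 0 -20 0 0 0 0;0 0 -50 0 0 0 0;0 0 -50 0 0 0 0;0 0 -22 0 0 0 0;0 36 0 0 0 0 0;0 44 0 0 0 0 0;0 46 0 0 0 0 0;0 46 0 0 0 0 0;0 46 0 0 0 0 0;0 40 0 0 0 0 0;0 24 0 0 0 0 0;0 0 0 0 0 4 0"

```text
time: 30.08
tool_pos: [0.601, 0.0688, 0.2267]
ee_rot: [3.14, -0.004, 0.523]
wrist_force: [0.1, -0.8, -0.2]
width: 0.0154
```

```bash
python3 - <<'E'
from m import *
plan([.604,.07,.15],-52)
E
```

```text
t 30.07 tcp [0.601  0.0688 0.2267] jaw -60.0 w 0.0154 F [ 0.1 -0.8 -0.2] Mz 0.02 q6 1.07
shift now-axes [ 2.9  0.3 76.7] | in level axes after turn [ 3.1  0.9 76.7] | turn [ 0.1 -0.2 -8. ]
```

Call:
arm_command:
  commands: "0 0 0 0 0 -8 0;0 0 0 0 0 0 0;2 1 30 0 0 0 0;0 0 30 0 0 0 0;0 0 10 0 0 0 0;0 0 0 0 0 0 0;0 0 0 0 0 0 0"

```text
time: 30.95
tool_pos: [0.6043, 0.0721, 0.1576]
ee_rot: [3.14, -0.008, 0.66]
wrist_force: [-0.8, -0.2, 0.4]
width: 0.0156
```

```bash
python3 - <<'E'
from m import *
plan([.604,.07,.145],-52)
E
```

```text
t 30.95 tcp [0.6043 0.0721 0.1576] jaw -52.2 w 0.0156 F [-0.8 -0.2  0.4] Mz 0.05 q6 0.93
shift now-axes [-1.6  1.4 12.6] | in level axes after turn [-1.5  1.4 12.6] | turn [ 0.1 -0.5 -0.2]
```

Call:
arm_command:
  commands: "-1.5 1.4 6 0 -0.4 0 0;0 0 4 0 0 0 0;0 0 0 0 0 0 0;0 0 0 0 0 0 0"

```text
time: 31.45
tool_pos: [0.6054, 0.0699, 0.1497]
ee_rot: [3.137, -0.004, 0.659]
wrist_force: [-0.2, -0.1, -0.1]
width: 0.0155
```

```bash
python3 - <<'E'
from m import *
plan([.604,.07,.091],-52)
E
```

```text
t 31.45 tcp [0.6054 0.0699 0.1497] jaw -52.2 w 0.0155 F [-0.2 -0.1 -0.1] Mz -0.0 q6 0.93
shift now-axes [-1.3 -1.2 58.7] | in level axes after turn [-1.  -0.9 58.7] | turn [ 0.3 -0.2 -0.2]
```

Call:
arm_command:
  commands: "-1 -0.8 10 0.3 0 0 0;0 0 10 0 0 0 0;0 0 10 0 0 0 0;0 0 10 0 0 0 0;0 0 8 0 0 0 0;0 0 6 0 0 0 0;0 0 6 0 0 0 0;0 0 6 0 0 0 0;0 0 6 0 0 0 0;0 0 6 0 0 0 0"

```text
time: 32.7
tool_pos: [0.6082, 0.0728, 0.0897]
ee_rot: [3.136, -0.021, 0.66]
wrist_force: [-6.7, 1.2, 18.3]
width: 0.0156
```

```bash
python3 - <<'E'
from m import *
plan([.604,.07,.091],-52)
E
```

```text
t 32.7 tcp [0.6082 0.0728 0.0897] jaw -52.2 w 0.0156 F [-6.7  1.2 18.3] Mz 0.05 q6 0.93
shift now-axes [-5.  -0.4 -1.4] | in level axes after turn [-5.  -0.4 -1.3] | turn [ 0.3 -1.2 -0.2]
```

Call:
arm_command:
  commands: "0 0 0 0 0 0 0.4;0 0 0 0 0 0 0.4;0 0 0 0 0 0 0.4;0 0 -20 0.3 -1.2 0 0.4;0 0 -55 0 0 0 0.4;0 0 -40 0 0 0 0.4;-38 33 0 0 0 0 0.4;-40 34 0 0 0 0 0.4;-40 34 0 0 0 0 0.4;-38 33 0 0 0 0 0.4;0 0 0 0 0 10 0.4;0 0 0 0 0 10 0.4"

```text
time: 34.2
tool_pos: [0.5644, -0.1357, 0.1987]
ee_rot: [-3.139, 0.012, 0.301]
wrist_force: [-0.3, -0.6, -0.1]
width: 0.0376
```

```bash
python3 - <<'E'
from m import *
plan([.5645,-.135,.18],-92.6)
a=snapshot("side");b=snapshot("top")
import pickle; pickle.dump((a,b),open('ab3.pkl','wb'))
for q in("feed_grip","empty1"):
  for s in(a,b): print(q,[(np.round(px(r["centre"]),1).tolist(),round(r["conf"],2)) for r in models.tip_of(q,s)[:3]])
i=np.hstack([cv2.resize(a["img"][180:280,240:340],None,fx=4,fy=4,interpolation=2),cv2.resize(b["img"][180:280,345:445],None,fx=4,fy=4,interpolation=2)])
cv2.imwrite("pics/g7.png",i)
E
```

```text
t 34.2 tcp [ 0.5644 -0.1357  0.1987] jaw -72.8 w 0.0376 F [-0.3 -0.6 -0.1] Mz 0.0 q6 0.94
shift now-axes [ 0.5 -0.6 18.7] | in level axes after turn [ 0.  -0.7 18.7] | turn [-0.1  0.7 19.8]
feed_grip [([311.8, 200.7], 0.67), ([172.7, 360.2], 0.53)]
feed_grip []
empty1 [([359.3, 265.2], 0.9), ([357.1, 305.1], 0.73)]
empty1 [([299.4, 296.2], 0.58), ([365.2, 289.3], 0.45)]
```

View pics/g7.png

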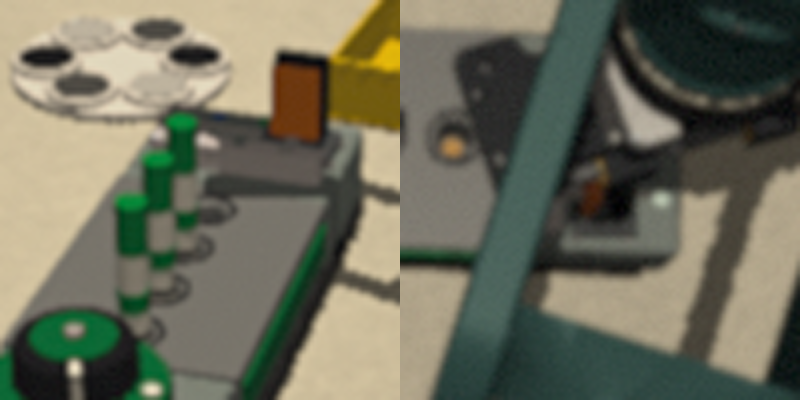

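```bash
python3 - <<'E'
from m import *
import pickle
a,b=pickle.load(open('ab.pkl','rb'))
for s,reg in((a,(295,180,335,225)),(b,(380,205,415,245))):
    x0,y0,x1,y1=reg; im=cv2.resize(s["img"][y0:y1,x0:x1],None,fx=8,fy=8,interpolation=2); h=cv2.cvtColor(im,cv2.COLOR_BGR2HSV)
    m=cv2.inRange(h,(3,130,60),(18,255,255)); c=big(m); r=cv2.boundingRect(c); M=cv2.moments(c)
    f=lambda u,v:np.array([(u+.5)/8-.5+x0,(v+.5)/8-.5+y0])
    print("orange",f(r[0],r[1]),f(r[0]+r[2],r[1]+r[3]),f(M['m10']/M['m00'],M['m01']/M['m00']))
    k=(h[...,2]<45).astype(np.uint8); n,_,st,ce=cv2.connectedComponentsWithStats(k)
    for i in range(1,n):
        if st[i][4]>400: print(" black",f(*st[i][:2]),f(st[i][0]+st[i][2],st[i][1]+st[i][3]),f(*ce[i]))
print("pred corners: point guess")
g=np.array([.5645,-.135,.108]); R=Rn.from_euler('z',-.046).as_matrix()
L={"tabtopL":[.014,.015,.012],"tabtopR":[-.014,.015,.012],"fin+x-y":[.016,-.007,.012],"fin-x-y":[-.016,-.007,.012],"fin-x+y":[-.016,.001,.012]}
for k,v in L.items():
    P=g+R@np.array(v); print(k,P,proj(a,P),proj(b,P))
cv2.imwrite("pics/f.png",np.hstack([cv2.resize(a["img"][180:230,290:340],None,fx=8,fy=8,interpolation=0),cv2.resize(b["img"][200:250,375:425],None,fx=8,fy=8,interpolation=0)]))
E
```

```text
orange [307.1875 194.6875] [320.3125 214.6875] [313.8771 204.5314]
 black [309.4375 193.1875] [321.5625 213.6875] [318.1019 199.3003]
orange [390.5625 217.3125] [395.8125 232.8125] [393.1969 224.8005]
 black [395.9375 216.9375] [403.0625 236.0625] [399.5662 226.6756]
 black [379.5625 243.1875] [404.5625 244.5625] [389.8765 243.949 ]
pred corners: point guess
tabtopL [ 0.5792 -0.1207  0.12  ] [[306.568  195.5789]] [[392.0008 217.0945]]
tabtopR [ 0.5512 -0.1194  0.12  ] [[318.7775 197.181 ]] [[391.7433 230.7513]]
fin+x-y [ 0.5802 -0.1427  0.12  ] [[308.366  191.4068]] [[402.9834 216.5056]]
fin-x-y [ 0.5482 -0.1413  0.12  ] [[322.1091 193.185 ]] [[402.7449 232.1268]]
fin-x+y [ 0.5486 -0.1333  0.12  ] [[321.2257 194.6644]] [[398.7358 231.9829]]
```

View pics/f.png

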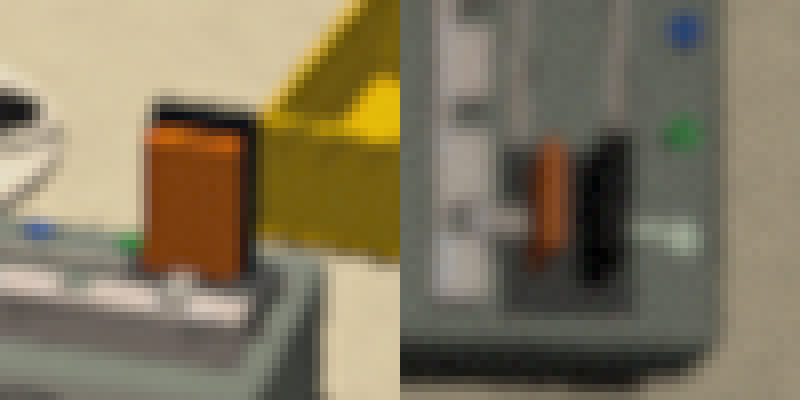

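Call:
arm_command:
  commands: "0 0 0 -0.1 0.7 10 0.53;0 0 0 0 0 9.8 0.53;0 0 0 0 0 0 0.53;0 0 20 0 0 0 0.53;0 0 0 0 0 0 0.53"

```text
time: 35.12
tool_pos: [0.5656, -0.1327, 0.1793]
ee_rot: [-3.142, -0.002, -0.028]
wrist_force: [0.4, -0.5, 0.7]
width: 0.0497
```

```bash
python3 - <<'E'
from m import *
plan([.564,-.135,.089],-92.6)
E
```

```text
t 35.12 tcp [ 0.5656 -0.1327  0.1793] jaw -91.6 w 0.0497 F [ 0.4 -0.5  0.7] Mz 0.06 q6 1.27
shift now-axes [-1.7  2.4 90.3] | in level axes after turn [-1.5  2.4 90.3] | turn [-0.  -0.1  1. ]
```

Call:
arm_command:
  commands: "-2 2.4 20 0 0 1 0.53;0 0 30 0 0 0 0.53;0 0 20 0 0 0 0.53;0 0 0 0 0 0 0.53"

```text
time: 35.62
tool_pos: [0.5662, -0.1353, 0.112]
ee_rot: [3.14, -0.008, -0.036]
wrist_force: [-1.4, -0.0, 0.1]
width: 0.0497
```

```bash
python3 - <<'E'
from m import *
plan([.564,-.135,.089],-92.6)
E
```

```text
t 35.62 tcp [ 0.5662 -0.1353  0.112 ] jaw -92.1 w 0.0497 F [-1.4 -0.   0.1] Mz 0.03 q6 1.27
shift now-axes [-2.4 -0.3 23. ] | in level axes after turn [-2.2 -0.2 23. ] | turn [ 0.1 -0.5  0.5]
```

Call:
arm_command:
  commands: "-2 0 14 0 -0.4 0 0.53;0 0 8 0 0 0 0.53;0 0 0 0 0 0 0.53;0 0 0 0 0 0 0;0 0 0 0 0 0 0;0 0 0 0 0 0 0;0 0 0 0 0 0 0"

```text
time: 36.5
tool_pos: [0.5665, -0.137, 0.0929]
ee_rot: [3.135, -0.007, -0.034]
wrist_force: [-0.3, -10.1, -2.6]
width: 0.0136
```

```bash
python3 - <<'E'
from m import *
plan([.564+.028*.999,-.135-.028*.046,.089],-92.6)
E
```

```text
t 36.5 tcp [ 0.5665 -0.137   0.0929] jaw -92.0 w 0.0136 F [ -0.3 -10.1  -2.6] Mz -0.1 q6 1.27
shift now-axes [25.4 -1.6  4.1] | in level axes after turn [25.4 -1.9  3.9] | turn [ 0.4 -0.4  0.6]
```

Call:
arm_command:
  commands: "6 0.1 0 0 0 0 0;7 0.1 0 0 0 0 0;7 0.1 0 0 0 0 0;5 0 0 0 0 0 0;0 0 0 0 0 0 0"

```text
time: 37.12
tool_pos: [0.5924, -0.1385, 0.0929]
ee_rot: [3.136, -0.005, -0.035]
wrist_force: [-1.3, -1.3, -0.4]
width: 0.013
```

```bash
python3 - <<'E'
from m import *
plan([.5945,-.1382,.093],-92.6)
E
```

```text
t 37.12 tcp [ 0.5924 -0.1385  0.0929] jaw -92.0 w 0.013 F [-1.3 -1.3 -0.4] Mz -0.05 q6 1.29
shift now-axes [ 2.1 -0.4 -0.1] | in level axes after turn [ 2.1 -0.4 -0.1] | turn [ 0.3 -0.3  0.6]
```

Call:
arm_command:
  commands: "1.8 0 0 0 0 0 0;0 0 0 0 0 0 0;0 0 0 0 0 0 0"

```text
time: 37.5
tool_pos: [0.5945, -0.1385, 0.0929]
ee_rot: [3.136, -0.006, -0.035]
wrist_force: [-1.4, -0.9, -0.6]
width: 0.0127
```

```bash
python3 - <<'E'
from m import *
plan([.5945,-.1382,.093],-92.6)
E
```

```text
t 37.5 tcp [ 0.5945 -0.1385  0.0929] jaw -92.0 w 0.0127 F [-1.4 -0.9 -0.6] Mz -0.06 q6 1.29
shift now-axes [ 0.  -0.3 -0.1] | in level axes after turn [ 0.  -0.3 -0.1] | turn [ 0.3 -0.3  0.6]
```

Call:
arm_command:
  commands: "0 0 0 0 0 0 0.5;0 0 0 0 0 0 0.5;0 0 0 0 0 0 0.5;0 0 -25 0 0 0 0.5;0 0 -50 0 0 0 0.5;0 0 -30 0 0 0 0.5;-40 0 0 0 0 0 0.6;-50 -20 0 0 0 0 0.7;-40 -20 0 0 0 0 0.7;-20 0 0 0 0 0 0.7;0 0 0 0 0 0 0.7"

```text
time: 38.88
tool_pos: [0.4434, -0.0964, 0.201]
ee_rot: [3.124, -0.014, -0.037]
wrist_force: [1.0, -0.3, 0.4]
width: 0.0657
```

```bash
python3 - <<'E'
from m import *
import pickle
a=snapshot("side");b=snapshot("top"); pickle.dump((a,b),open('ab4.pkl','wb'))
cv2.imwrite("pics/f2.png",np.hstack([cv2.resize(a["img"][180:230,290:340],None,fx=8,fy=8,interpolation=0),cv2.resize(b["img"][200:250,375:425],None,fx=8,fy=8,interpolation=0)]))
for s,reg in((a,(295,180,335,225)),(b,(380,195,415,245))):
    x0,y0,x1,y1=reg; im=cv2.resize(s["img"][y0:y1,x0:x1],None,fx=8,fy=8,interpolation=2); h=cv2.cvtColor(im,cv2.COLOR_BGR2HSV)
    m=cv2.inRange(h,(3,130,60),(18,255,255))
    if m.any():
        r=cv2.boundingRect(big(m)); print("orange",r[0]/8+x0,r[1]/8+y0,(r[0]+r[2])/8+x0,(r[1]+r[3])/8+y0)
for s in(a,b):
    for q in("empty1","ink_blue"): print(q,[(np.round(px(r["centre"]),1).tolist(),round(r["conf"],2)) for r in models.tip_of(q,s)[:3]])
plan([.44,-.059,.2],-92.6)
E
```

```text
orange 296.125 193.375 308.5 213.5
orange 391.125 204.5 396.375 217.5
empty1 [([357.9, 300.2], 0.87)]
ink_blue [([361.4, 345.7], 0.9)]
empty1 [([300.0, 297.0], 0.87), ([363.5, 286.5], 0.49), ([357.8, 212.5], 0.48)]
ink_blue [([242.8, 303.9], 0.62)]
t 39.17 tcp [ 0.4446 -0.0963  0.1999] jaw -92.1 w 0.0659 F [-0.4 -0.1  0.4] Mz 0.02 q6 1.28
shift now-axes [ -6.  -37.1  -0.8] | in level axes after turn [ -6.3 -37.1  -0.1] | turn [ 0.9 -0.6  0.5]
```

View pics/f2.png

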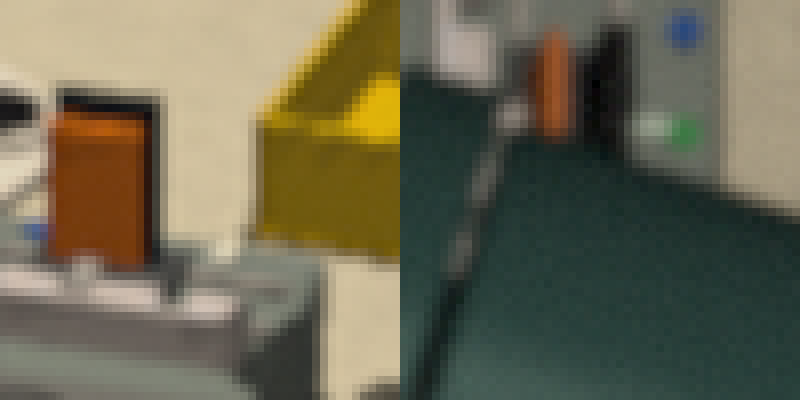

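```bash
cat >> m.py <<'E'
def comps(s,lo,hi,reg,mn):
    h=cv2.cvtColor(s["img"],cv2.COLOR_BGR2HSV); m=cv2.inRange(h,lo,hi); k=np.zeros_like(m); x0,y0,x1,y1=reg; k[y0:y1,x0:x1]=m[y0:y1,x0:x1]
    n,_,st,c=cv2.connectedComponentsWithStats(k); return [(np.round(c[i],1).tolist(),st[i].tolist()) for i in range(1,n) if st[i][4]>=mn]
G=((50,90,20),(90,255,255))
E
python3 - <<'E'
from m import *
import pickle
a,b=pickle.load(open('ab4.pkl','rb'))
print(comps(a,*G,(340,235,400,320),8)); print(comps(b,*G,(275,270,385,310),8))
a,b=pickle.load(open('ab3.pkl','rb'))
print(comps(a,*G,(340,235,400,320),8)); print(comps(b,*G,(275,270,385,310),8))
# tray corners at rim z=.045 from first top picture
a,b=pickle.load(open('ab.pkl','rb'))
m=cv2.inRange(cv2.cvtColor(b["img"],cv2.COLOR_BGR2HSV),(20,100,50),(36,255,255)); m[:,:440]=0
r=cv2.minAreaRect(big(m)); print(r); print([onz(b,p,.045) for p in cv2.boxPoints(r)])
E
```

```text
[([362.4, 250.7], [353, 245, 20, 12, 187]), ([360.6, 266.7], [353, 264, 17, 5, 27]), ([358.9, 288.3], [348, 281, 23, 15, 249]), ([356.1, 306.0], [348, 303, 18, 5, 23])]
[([378.4, 275.8], [370, 270, 15, 17, 126]), ([297.6, 294.6], [287, 284, 20, 20, 158]), ([362.4, 296.1], [360, 294, 6, 5, 21])]
[([362.8, 250.3], [353, 245, 21, 12, 201]), ([361.4, 267.0], [354, 265, 16, 4, 22]), ([358.9, 288.3], [348, 281, 23, 15, 248]), ([356.5, 306.0], [348, 303, 19, 5, 25])]
[([366.3, 291.1], [351, 270, 34, 40, 530]), ([382.0, 272.2], [380, 270, 5, 5, 13]), ([297.7, 294.5], [287, 284, 20, 21, 157]), ([368.8, 292.4], [368, 291, 3, 4, 8])]
((492.9462585449219, 268.1589050292969), (66.92024230957031, 86.935302734375), 4.666858673095703)
[array([ 0.3979, -0.2574,  0.045 ]), array([ 0.5825, -0.2814,  0.045 ]), array([ 0.5692, -0.4223,  0.045 ]), array([ 0.386 , -0.3947,  0.045 ])]
```

Call:
arm_command:
  commands: "0 0 0 0.9 -0.6 0 0.75;-4 -18 0 0 0 0 0.75;-2 -16 0 0 0 0 0.75;0 0 0 0 0 0 0.75;0 0 40 0 0 0 0.75;0 0 50 0 0 0 0.75;0 0 20 0 0 0 0.75;0 0 0 0 0 0 0.75"

```text
time: 40.17
tool_pos: [0.4413, -0.0585, 0.0879]
ee_rot: [3.141, -0.003, -0.033]
wrist_force: [-0.4, -1.1, 0.8]
width: 0.0707
```

```bash
python3 - <<'E'
from m import *
plan([.441,-.059,.013],-92.6)
a=snapshot("side"); print(comps(a,*G,(330,235,400,320),8))
E
```

```text
t 40.17 tcp [ 0.4413 -0.0585  0.0879] jaw -91.9 w 0.0707 F [-0.4 -1.1  0.8] Mz 0.02 q6 1.34
shift now-axes [-0.5  0.5 74.9] | in level axes after turn [-0.3  0.5 74.9] | turn [ 0.  -0.2  0.7]
[([362.9, 250.5], [353, 245, 21, 12, 197]), ([361.0, 267.0], [353, 265, 17, 4, 30]), ([358.7, 288.2], [348, 280, 23, 16, 252]), ([356.5, 306.0], [348, 303, 19, 5, 25])]
```

Call:
arm_command:
  commands: "-1 0 30 0 0 0 0.75;-1 0 30 0 0 0 0.75;-1 0 10 0 0 0 0.75;0 0 2 0 0 0 0.75;0 0 0 0 0 0 0;0 0 0 0 0 0 0;0 0 0 0 0 0 0;0 0 0 0 0 0 0"

```text
time: 41.22
tool_pos: [0.4482, -0.0608, 0.0265]
ee_rot: [3.136, -0.026, -0.033]
wrist_force: [-0.3, 0.1, -0.4]
width: 0.0448
```

```bash
python3 - <<'E'
from m import *
plan([.45,-.345,.15],-92.6)
E
```

```text
t 41.23 tcp [ 0.4482 -0.0608  0.0265] jaw -91.9 w 0.0448 F [-0.3  0.1 -0.4] Mz -0.03 q6 1.34
shift now-axes [  14.2  284.7 -121.4] | in level axes after turn [  14.7  283.8 -123.5] | turn [ 0.3 -1.5  0.7]
```

Call:
arm_command:
  commands: "0 0 0 0 0 0 0.75;0 0 0 0 0 0 0.75;-6 -1 0 0.3 -1.5 0 0.75;-1 0 8 0 0 0 0.75;-0.5 0 6 0 0 0 0.75;0 0 0 0 0 0 0.75;0 0 0 0 0 0 0;0 0 0 0 0 0 0;0 0 0 0 0 0 0"

```text
time: 42.35
tool_pos: [0.44, -0.0595, 0.0111]
ee_rot: [3.141, 0.003, -0.033]
wrist_force: [-0.5, -0.6, -0.8]
width: 0.0454
```

```bash
python3 - <<'E'
from m import *
plan([.45,-.345,.11],-92.6)
E
```

```text
t 42.35 tcp [ 0.44   -0.0595  0.0111] jaw -91.9 w 0.0454 F [-0.5 -0.6 -0.8] Mz -0.0 q6 1.34
shift now-axes [ 19.  285.  -98.9] | in level axes after turn [ 23.  284.7 -98.9] | turn [0.  0.2 0.7]
```

Call:
arm_command:
  commands: "0 0 -30 0 0 0 0;0 0 -50 0 0 0 0;0 0 -30 0 0 0 0;2 35 0 0 0 0 0;2 42 0 0 0 0 0;2 42 0 0 0 0 0;2 42 0 0 0 0 0;2 42 0 0 0 0 0;2 40 0 0 0 0 0;2 25 0 0 0 0 0;0 0 0 0 0 0 0"

```text
time: 43.72
tool_pos: [0.4462, -0.3356, 0.1251]
ee_rot: [3.141, 0.001, -0.03]
wrist_force: [-0.6, 0.7, -0.1]
width: 0.0458
```

```bash
python3 - <<'E'
from m import *
plan([.445,-.338,.016],-92.6)
E
```

```text
t 43.73 tcp [ 0.4462 -0.3356  0.1251] jaw -91.7 w 0.0458 F [-0.6  0.7 -0.1] Mz -0.02 q6 0.86
shift now-axes [ -1.1   2.4 109.1] | in level axes after turn [ -1.1   2.4 109.1] | turn [0.  0.1 0.9]
```

Call:
arm_command:
  commands: "-2 2 30 0 0 0 0;-1 0 35 0 0 0 0;-1 0 20 0 0 0 0;-1 0 10 0 0 0 0;0 0 0 0 0 0 0;0 0 0 0 0 0 0"

```text
time: 44.48
tool_pos: [0.4427, -0.333, 0.0299]
ee_rot: [-3.142, -0.002, -0.026]
wrist_force: [0.2, 0.8, -1.2]
width: 0.0458
```

```bash
python3 - <<'E'
from m import *
plan([.445,-.338,.015],-92.6)
E
```

```text
t 44.48 tcp [ 0.4427 -0.333   0.0299] jaw -91.5 w 0.0458 F [ 0.2  0.8 -1.2] Mz 0.02 q6 0.85
shift now-axes [ 2.4  4.9 14.9] | in level axes after turn [ 2.5  4.9 14.9] | turn [-0.  -0.1  1.1]
```

Call:
arm_command:
  commands: "1 4 6 0 0 0 0;0 0 6 0 0 0 0;0 0 4 0 0 0 0;0 0 3 0 0 0 0;0 0 0 0 0 0 0"

```text
time: 45.1
tool_pos: [0.4458, -0.339, 0.0157]
ee_rot: [3.138, -0.007, -0.027]
wrist_force: [-0.5, 0.3, -0.4]
width: 0.0453
```

```bash
python3 - <<'E'
from m import *
plan([.445,-.338,.015],-92.6)
E
```

```text
t 45.1 tcp [ 0.4458 -0.339   0.0157] jaw -91.5 w 0.0453 F [-0.5  0.3 -0.4] Mz -0.03 q6 0.84
shift now-axes [-0.8 -1.   0.7] | in level axes after turn [-0.8 -1.   0.7] | turn [ 0.2 -0.4  1.1]
```

Call:
arm_command:
  commands: "0 0 2 0 0 0 0;0 0 0 0 0 0 0.75;0 0 0 0 0 0 0.75;0 0 0 0 0 0 0.75;0 0 -40 0 0 0 0.75;0 0 -60 0 0 0 0.75;0 0 -60 0 0 0 0.75;0 -40 0 0 0 0 0.75;0 -50 0 0 0 0 0.75;0 -50 0 0 0 0 0.75;0 -50 0 0 0 0 0.75;0 -50 0 0 0 0 0.75"

```text
time: 46.6
tool_pos: [0.4511, -0.0947, 0.1756]
ee_rot: [3.141, -0.006, -0.035]
wrist_force: [0.0, 0.3, -0.5]
width: 0.0707
```

```bash
python3 - <<'E'
from m import *
plan([.4303,.0765,.12],-92.6)
a=snapshot("side"); b=snapshot("top"); print(comps(a,*G,(330,180,400,330),8),comps(b,*G,(275,270,340,310),8))
save("g8.png",a,(260,150,480,330),3)
E
```

```text
t 46.6 tcp [ 0.4511 -0.0947  0.1756] jaw -92.0 w 0.0707 F [ 0.   0.3 -0.5] Mz 0.02 q6 1.27
shift now-axes [ -27.  -170.4   55.4] | in level axes after turn [ -28.5 -170.1   55.6] | turn [ 0.  -0.3  0.6]
[([374.8, 193.4], [367, 189, 16, 10, 127]), ([358.9, 288.3], [348, 281, 23, 15, 248]), ([356.5, 306.1], [349, 304, 17, 4, 23])] [([297.8, 294.5], [287, 284, 20, 21, 156])]
```

View pics/g8.png

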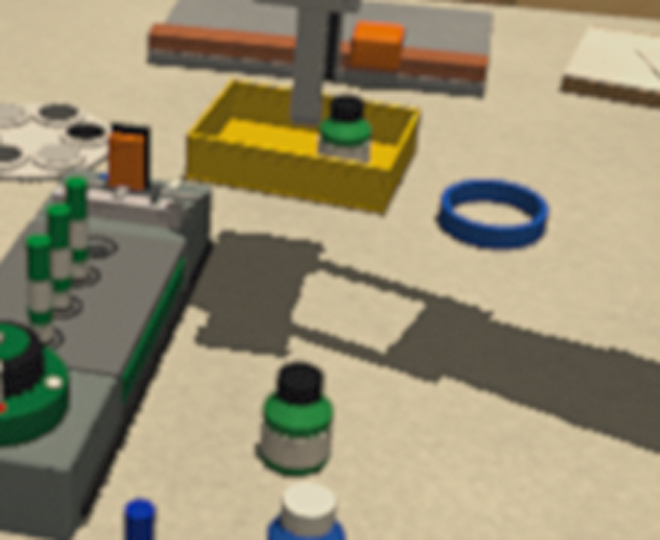

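Call:
arm_command:
  commands: "-6 -40 0 0 0 0 0.75;-7 -45 0 0 0 0 0.75;-7 -45 0 0 0 0 0.75;-5 -30 0 0 0 0 0.75;0 0 0 0 0 0 0.75;0 0 0 0 0 0 0.75;0 0 30 0 0 0 0.75;0 0 30 0 0 0 0.75;0 0 20 0 0 0 0.75;0 0 0 0 0 0 0.75;0 0 0 0 0 0 0.75"

```text
time: 48.08
tool_pos: [0.4341, 0.0618, 0.0931]
ee_rot: [3.137, -0.008, -0.041]
wrist_force: [0.3, 0.7, 0.1]
width: 0.0704
```

```bash
python3 - <<'E'
from m import *
plan([.4303,.0765,.012],-92.6)
a=snapshot("side");print(comps(a,*G,(340,260,400,330),8))
E
```

```text
t 48.08 tcp [0.4341 0.0618 0.0931] jaw -92.3 w 0.0704 F [0.3 0.7 0.1] Mz 0.02 q6 1.63
shift now-axes [ -5.  -14.9  81. ] | in level axes after turn [ -4.4 -14.5  81.1] | turn [ 0.3 -0.5  0.3]
[([358.4, 288.5], [348, 281, 22, 15, 239]), ([356.2, 306.2], [348, 303, 19, 6, 32])]
```

Call:
arm_command:
  commands: "-4 -14 0 0.3 -0.5 0 0.75;0 0 0 0 0 0 0.75;-1 0 30 0 0 0 0.75;-1 0 30 0 0 0 0.75;-1 0 12 0 0 0 0.75;0 0 4 0 0 0 0.75;0 0 0 0 0 0 0.75;0 0 0 0 0 0 0.75"

```text
time: 49.12
tool_pos: [0.4331, 0.0785, 0.022]
ee_rot: [-3.14, -0.013, -0.038]
wrist_force: [0.4, 0.6, 0.7]
width: 0.0703
```

```bash
python3 - <<'E'
from m import *
plan([.4303,.0765,.012],-92.6)
E
```

```text
t 49.12 tcp [0.4331 0.0785 0.022 ] jaw -92.2 w 0.0703 F [0.4 0.6 0.7] Mz 0.03 q6 1.66
shift now-axes [-2.9  2.1 10. ] | in level axes after turn [-2.7  2.1 10. ] | turn [-0.1 -0.7  0.4]
```

Call:
arm_command:
  commands: "-2.5 2 5 0 -0.7 0 0.75;0 0 5 0 0 0 0.75;0 0 0 0 0 0 0;0 0 0 0 0 0 0;0 0 0 0 0 0 0;0 0 0 0 0 0 0"

```text
time: 49.88
tool_pos: [0.4315, 0.0764, 0.0126]
ee_rot: [-3.14, -0.002, -0.038]
wrist_force: [0.1, -0.3, -0.5]
width: 0.0454
```

```bash
python3 - <<'E'
from m import *
plan([.525,-.345,.14],-92.6)
E
```

```text
t 49.88 tcp [0.4315 0.0764 0.0126] jaw -92.2 w 0.0454 F [ 0.1 -0.3 -0.5] Mz 0.0 q6 1.65
shift now-axes [ 109.7  417.3 -128. ] | in level axes after turn [ 112.5  416.7 -127.4] | turn [-0.1 -0.1  0.4]
```

Call:
arm_command:
  commands: "0 0 -30 0 0 0 0;0 0 -50 0 0 0 0;0 0 -45 0 0 0 0;10 36 0 0 0 0 0;12 46 0 0 0 0 0;12 46 0 0 0 0 0;12 46 0 0 0 0 0;12 46 0 0 0 0 0;12 46 0 0 0 0 0;12 46 0 0 0 0 0;12 46 0 0 0 0 0;7 28 0 0 0 0 0"

```text
time: 51.38
tool_pos: [0.5209, -0.3233, 0.141]
ee_rot: [-3.139, -0.004, -0.032]
wrist_force: [0.1, 1.2, -1.1]
width: 0.045
```

```bash
python3 - <<'E'
from m import *
plan([.525,-.345,.14],-92.6)
E
```

```text
t 51.38 tcp [ 0.5209 -0.3233  0.141 ] jaw -91.8 w 0.045 F [ 0.1  1.2 -1.1] Mz -0.05 q6 0.95
shift now-axes [ 4.8 21.6  0.9] | in level axes after turn [ 5.1 21.5  1. ] | turn [-0.1 -0.2  0.8]
```

Call:
arm_command:
  commands: "4 20 0 0 0 0 0;0 0 0 0 0 0 0;-1 0 30 0 0 0 0;-1 0 40 0 0 0 0;-1 0 20 0 0 0 0;0 0 10 0 0 0 0;0 0 0 0 0 0 0;0 0 0 0 0 0 0"

```text
time: 52.38
tool_pos: [0.5225, -0.3411, 0.0394]
ee_rot: [-3.138, -0.006, -0.031]
wrist_force: [0.2, -0.5, -1.1]
width: 0.0456
```

```bash
python3 - <<'E'
from m import *
plan([.525,-.345,.017],-92.6)
E
```

```text
t 52.38 tcp [ 0.5225 -0.3411  0.0394] jaw -91.8 w 0.0456 F [ 0.2 -0.5 -1.1] Mz -0.01 q6 0.93
shift now-axes [ 2.5  3.9 22.4] | in level axes after turn [ 2.7  3.8 22.4] | turn [-0.2 -0.3  0.8]
```

Call:
arm_command:
  commands: "1 3 8 0 0 0 0;0 0 7 0 0 0 0;0 0 5 0 0 0 0;0 0 3 0 0 0 0;0 0 2 0 0 0 0;0 0 0 0 0 0 0"

```text
time: 53.12
tool_pos: [0.5253, -0.3455, 0.017]
ee_rot: [-3.141, -0.01, -0.031]
wrist_force: [-0.1, -0.3, -1.1]
width: 0.0453
```

```bash
python3 - <<'E'
from m import *
plan([.525,-.345,.017],-92.6)
E
```

```text
t 53.12 tcp [ 0.5253 -0.3455  0.017 ] jaw -91.8 w 0.0453 F [-0.1 -0.3 -1.1] Mz 0.01 q6 0.92
shift now-axes [-0.4 -0.5 -0. ] | in level axes after turn [-0.4 -0.5 -0. ] | turn [-0.  -0.6  0.8]
```

Call:
arm_command:
  commands: "0 0 2 0 0 0 0;0 0 0 0 0 0 0.75;0 0 0 0 0 0 0.75;0 0 0 0 0 0 0.75;0 0 -40 0 0 0 0.75;0 0 -60 0 0 0 0.75;0 0 -60 0 0 0 0.75;-50 -10 0 0 0 0 0.75;-50 -10 0 0 0 0 0.75;-50 -10 0 0 0 0 0.75;0 0 0 0 0 0 0.75;0 0 0 0 0 0 0.75"

```text
time: 54.62
tool_pos: [0.3718, -0.3108, 0.1775]
ee_rot: [3.141, -0.01, -0.031]
wrist_force: [0.1, -0.1, 1.3]
width: 0.0699
```

```bash
python3 - <<'E'
from m import *
plan([.37,-.3,.17])
a=snapshot("side"); b=snapshot("top")
save("g9.png",a,(140,150,480,430),2.1)
i=b["img"][150:330,140:540]; cv2.imwrite("pics/g10.png",cv2.resize(i,None,fx=2,fy=2,interpolation=2))
E
```

```text
t 54.62 tcp [ 0.3718 -0.3108  0.1775] jaw -91.8 w 0.0699 F [ 0.1 -0.1  1.3] Mz 0.01 q6 0.78
shift now-axes [ -2.2 -10.8   7.4] | in level axes after turn [ -2.1 -10.8   7.5] | turn [ 0.  -0.6  0. ]
```

View pics/g9.png

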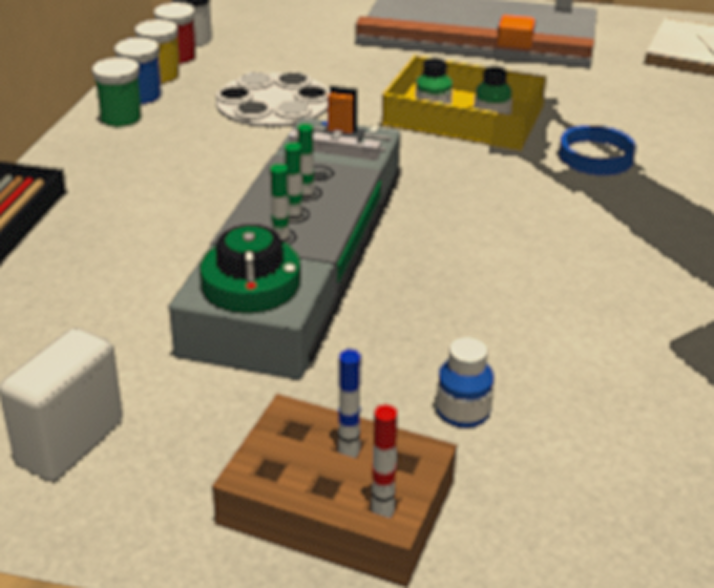

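View pics/g10.png

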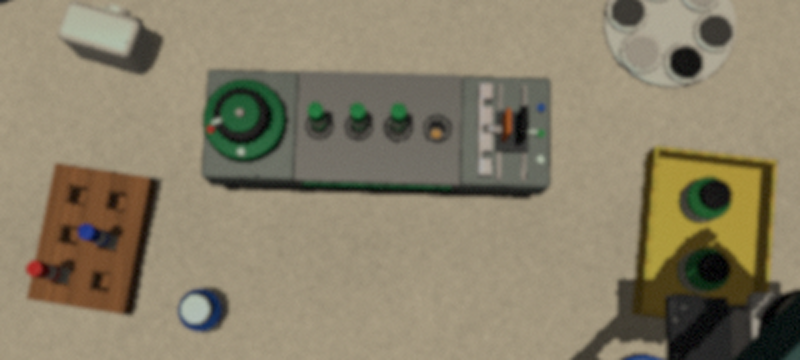

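```bash
python3 - <<'E'
from m import *
a=snapshot("side")
print(comps(a,*G,(265,200,300,260),20))
for p in((.604,.07),(.602,.028),(.6001,-.014)): print(cylc(a,p,.008,.1112,.135), cylc(a,p,.008,.1162,.14))
E
```

```text
[([278.6, 227.2], [269, 209, 20, 38, 311]), ([273.0, 255.4], [270, 254, 7, 4, 26])]
[271.1373 234.8854] [271.0592 232.6097]
[278.2054 224.6455] [278.1483 222.4236]
[284.7461 215.0954] [284.7073 212.9253]
```

```bash
python3 - <<'E'
from m import *
a=snapshot("side")
for p,c in (((.604,.07),271),((.602,.028),278),((.6001,-.014),285)):
    x0,y0=c-4,195; im=cv2.resize(a["img"][y0:y0+60,x0:x0+9],None,fx=8,fy=8,interpolation=2); m=cv2.inRange(cv2.cvtColor(im,cv2.COLOR_BGR2HSV),*G)
    ys=[np.nonzero(m[:,k])[0] for k in range(24,48)]; t=np.median([y.min() for y in ys])/8+y0-.4
    f=lambda z:proj(a,[[p[0],p[1]-.008,z]])[0,1]
    print(t,[round(f(z),2) for z in(.133,.135,.137,.147)])
E
```

```text
227.725 [np.float64(228.37), np.float64(227.46), np.float64(226.54), np.float64(221.93)]
217.35 [np.float64(218.38), np.float64(217.49), np.float64(216.59), np.float64(212.09)]
208.35 [np.float64(209.06), np.float64(208.19), np.float64(207.31), np.float64(202.92)]
```

All three tail tops match z = 0.135 m, so the markers are at the bottom of their wells.

```bash
python3 -c "
from h import *
print(robot.close_job())"
```

```text
the job is handed in; nothing more can be done
None
```

The job is done and handed in at about 55 s of the 210 s allowed. No verdict was reported.

- **Collar:** I turned it clockwise about 68–70° until it hit its stop. The side picture shows the pointer at the red dot.
- **Green markers:** three were present, and they are now in wells 1, 2 and 3. Each was pushed until it met 18–23 N at the bottom. In the last pictures their tops measure about 135 mm above the table, which is fully seated; the depth rings themselves are too small to read there.
- **Feed slide:** after the collar and markers were done, I squeezed the tab, slid the grip 28 mm and let go. The pointer is at the green mark, and the gap between tab and fin looks as it did at the start, so the latch appears to have snapped in. I judged that from the picture only.
- **Empty bottles:** both stand upright in the yellow tray. Neither was seen to have been knocked aside.
- **Everything else:** the blue and red markers, the blue bottle, the timer, the palette and the tape look unmoved.

**Disagreements:** the two cameras differed by about 2 mm in x, so I worked from their average. The networks' positions for one bottle's base were about 1 cm off, so I used colour segmentation instead. Nothing failed in the last checks.

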